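Pack the cold tray and stack the syringe tray on it

TASK

Pack up the vaccination desk. See which of the two stacking trays has the cold pack in it: without shifting that tray, lay the vial carton and the temperature logger flat side by side in its empty compartment, then lift the other tray, with its syringes, by its grip bar and seat it on top so that all four corner lugs drop fully into the sockets. Then carry the amber bottle upright and stand it in the empty compartment of the upper tray; set things down, don't drop them, and leave the rest of the desk alone.

Things in the scene. Friction and masses are not known exactly. Their poses are not given: they have to be found in the camera images.
- tray_a: teal plastic stacking tray, like tray_b; 260 (its x) x 236 (its y) x 66 mm, 0.5 kg; holds either the cold pack or the syringes. Origin: centre, at the level of the lug tips, which stand on a 3 mm mat, z up. Inner floor z = 14 mm, rim 66 mm, walls 4 mm. A divider along x makes two compartments. Seated on the other tray, its origin is 56.5 mm above the other's, centred, yaw the same or half a turn off.
- tray_a_grip (a point): centre of tray_a's dark grip bar, in the middle of the divider, at tray z = 50 mm: 118 mm along the tray's x, 12 mm thick (y), 24 mm high, slot below it. The tray is lifted by it from above and balances there. Axes as the tray's.
- tray_a_bay1 (a point): centre of the floor of tray_a's compartment on its +y side, at tray y = +60, z = 14 mm: 200 mm along tray x, 108 mm along y, 52 mm deep to the rim. Axes as the tray's.
- tray_a_bay2 (a point): the same for the compartment on tray_a's -y side, at tray y = -60 mm.
- tray_a_socket (a point): mouth of one of tray_a's four corner sockets, at tray x = +117, y = +105, z = 66 mm; all at x = +-117, y = +-105: 18 mm square, 9.5 mm deep. Below each corner a dark lug with a round end, 12 mm thick, 10 mm long, which comes to rest on the socket's floor.
- tray_b: teal plastic stacking tray, like tray_a; 260 (its x) x 236 (its y) x 66 mm, 0.5 kg; holds either the cold pack or the syringes. Origin: centre, at the level of the lug tips, which stand on a 3 mm mat, z up. Inner floor z = 14 mm, rim 66 mm, walls 4 mm. A divider along x makes two compartments. Seated on the other tray, its origin is 56.5 mm above the other's, centred, yaw the same or half a turn off.
- tray_b_grip (a point): centre of tray_b's dark grip bar, in the middle of the divider, at tray z = 50 mm: 118 mm along the tray's x, 12 mm thick (y), 24 mm high, slot below it. The tray is lifted by it from above and balances there. Axes as the tray's.
- tray_b_bay1 (a point): centre of the floor of tray_b's compartment on its +y side, at tray y = +60, z = 14 mm: 200 mm along tray x, 108 mm along y, 52 mm deep to the rim. Axes as the tray's.
- tray_b_bay2 (a point): the same for the compartment on tray_b's -y side, at tray y = -60 mm.
- tray_b_socket (a point): mouth of one of tray_b's four corner sockets, at tray x = +117, y = +105, z = 66 mm; all at x = +-117, y = +-105: 18 mm square, 9.5 mm deep. Below each corner a dark lug with a round end, 12 mm thick, 10 mm long, which comes to rest on the socket's floor.
- ice_pack: pale blue-white cold pack, 94 x 169 x 33 mm, long axis its y (lies along the tray's x), lying flat in one compartment of one of the trays, that tray's other compartment being empty. Origin at the centre of its underside, z up. 0.33 kg; stays where it is.
- syringe_strip: white strip of two sealed syringes with blue ends, 151 (its x) x 58 x 13 mm, lying flat in one compartment of the tray without the cold pack; the other compartment of that tray is empty. Origin at the centre of its underside. Travels in its tray.
- vial_carton: small white and grey card carton on the desk, 30 g. Box part from x = -22 to +26, y = -44 to +23 mm, 34 mm high; an open end flap reaches to y = +43 mm. Origin at the underside, z up. Grasp across x (48 mm wide), best at x = +2, y = -10 mm.
- temp_logger: cream temperature logger with a small display, 52 (its x) x 82 (its y) x 17 mm, lying on the desk. Origin at the centre of its underside, z up. Grasp across x. 45 g.
- amber_bottle: amber medicine bottle with a black cap, round body 46 mm in diameter, 108 mm high with the cap, standing on the desk, too tall to fit under the upper tray. Origin at the centre of its base, z up along the bottle. Body straight up to about 65 mm: grasp there. 160 g.
- tape_roll: bystander: roll of tape, 98 mm across, 25 mm high, at the back of the desk; origin at the centre of its underside. To its right (x over 0.70, y = -0.14 to -0.35) a fixed yellow sharps box, 0.28 m high.
- syringe_strip_4: bystander: wide strip of four sealed syringes on the bare desk, 152 x 117 x 13 mm; origin at the centre of its underside. Right behind it (from x = 0.64, y = 0.22 to 0.50) stands a fixed cold box, 0.30 m high: keep the arm clear of it.
Mind the look-alikes: they are no part of the job. Of the things that look like the syringe_strip, the larger one is meant.

How it is judged:
On the way, in this order (a step that is already met when the one before it is completed fails the run):
1. carton and logger lie flat on the floor of the tray that holds the cold pack ((((x of ice_pack in the frame of tray_a between -0.05 and 0.05 m and y of ice_pack in the frame of tray_a between -0.1 and 0.1 m and z of ice_pack in the frame of tray_a between 0.005 and 0.025 m) and (x of vial_carton in the frame of tray_a between -0.09 and 0.09 m and y of vial_carton in the frame of tray_a between -0.11 and 0.11 m and z of vial_carton in the frame of tray_a between 0.008 and 0.022 m) and angle between each of vial_carton, temp_logger's own z axis and vertical below 0.15 rad and (x of temp_logger in the frame of tray_a between -0.09 and 0.09 m and y of temp_logger in the frame of tray_a between -0.11 and 0.11 m and z of temp_logger in the frame of tray_a between 0.008 and 0.022 m)) or ((x of ice_pack in the frame of tray_b between -0.05 and 0.05 m and y of ice_pack in the frame of tray_b between -0.1 and 0.1 m and z of ice_pack in the frame of tray_b between 0.005 and 0.025 m) and (x of vial_carton in the frame of tray_b between -0.09 and 0.09 m and y of vial_carton in the frame of tray_b between -0.11 and 0.11 m and z of vial_carton in the frame of tray_b between 0.008 and 0.022 m) and angle between each of vial_carton, temp_logger's own z axis and vertical below 0.15 rad and (x of temp_logger in the frame of tray_b between -0.09 and 0.09 m and y of temp_logger in the frame of tray_b between -0.11 and 0.11 m and z of temp_logger in the frame of tray_b between 0.008 and 0.022 m)))), for 0.2 s.
2. the other tray, with its syringes, is seated on that tray, all lugs in their sockets ((((x of ice_pack in the frame of tray_a between -0.05 and 0.05 m and y of ice_pack in the frame of tray_a between -0.1 and 0.1 m and z of ice_pack in the frame of tray_a between 0.005 and 0.025 m) and horizontal distance between tray_b and tray_a below 0.006 m and angle between the x axis of tray_b and the x axis of tray_a, either way round below 0.05 rad and z of tray_b in the frame of tray_a between 0.0535 and 0.0595 m and angle between the z axis of tray_b and the z axis of tray_a, either way round below 0.03 rad and (x of syringe_strip in the frame of tray_b between -0.06 and 0.06 m and y of syringe_strip in the frame of tray_b between -0.11 and 0.11 m and z of syringe_strip in the frame of tray_b between 0.005 and 0.03 m)) or ((x of ice_pack in the frame of tray_b between -0.05 and 0.05 m and y of ice_pack in the frame of tray_b between -0.1 and 0.1 m and z of ice_pack in the frame of tray_b between 0.005 and 0.025 m) and horizontal distance between tray_a and tray_b below 0.006 m and angle between the x axis of tray_a and the x axis of tray_b, either way round below 0.05 rad and z of tray_a in the frame of tray_b between 0.0535 and 0.0595 m and angle between the z axis of tray_a and the z axis of tray_b, either way round below 0.03 rad and (x of syringe_strip in the frame of tray_a between -0.06 and 0.06 m and y of syringe_strip in the frame of tray_a between -0.11 and 0.11 m and z of syringe_strip in the frame of tray_a between 0.005 and 0.03 m)))), for 0.2 s.
3. the amber bottle stands in the upper tray (((horizontal distance between tray_b and tray_a below 0.006 m and angle between the x axis of tray_b and the x axis of tray_a, either way round below 0.05 rad and z of tray_b in the frame of tray_a between 0.0535 and 0.0595 m and angle between the z axis of tray_b and the z axis of tray_a, either way round below 0.03 rad and (x of syringe_strip in the frame of tray_b between -0.06 and 0.06 m and y of syringe_strip in the frame of tray_b between -0.11 and 0.11 m and z of syringe_strip in the frame of tray_b between 0.005 and 0.03 m) and (x of amber_bottle in the frame of tray_b between -0.09 and 0.09 m and y of amber_bottle in the frame of tray_b between -0.1 and 0.1 m and z of amber_bottle in the frame of tray_b between 0.008 and 0.0195 m) and angle between amber_bottle's own z axis and vertical below 0.12 rad) or (horizontal distance between tray_a and tray_b below 0.006 m and angle between the x axis of tray_a and the x axis of tray_b, either way round below 0.05 rad and z of tray_a in the frame of tray_b between 0.0535 and 0.0595 m and angle between the z axis of tray_a and the z axis of tray_b, either way round below 0.03 rad and (x of syringe_strip in the frame of tray_a between -0.06 and 0.06 m and y of syringe_strip in the frame of tray_a between -0.11 and 0.11 m and z of syringe_strip in the frame of tray_a between 0.005 and 0.03 m) and (x of amber_bottle in the frame of tray_a between -0.09 and 0.09 m and y of amber_bottle in the frame of tray_a between -0.1 and 0.1 m and z of amber_bottle in the frame of tray_a between 0.008 and 0.0195 m) and angle between amber_bottle's own z axis and vertical below 0.12 rad))), for 0.2 s.
At the end, for the whole second after the job is handed in: Cold-pack tray below, with carton and logger flat on its floor (tilt < 0.15 rad); other tray with its syringes seated on it (centres within 6 mm, yaw 0.05, level 0.03 rad, 56.5 +-3 mm higher); bottle upright (0.12 rad) on the floor of the upper tray; all released, at rest ((((x of ice_pack in the frame of tray_a between -0.05 and 0.05 m and y of ice_pack in the frame of tray_a between -0.1 and 0.1 m and z of ice_pack in the frame of tray_a between 0.005 and 0.025 m) and (x of vial_carton in the frame of tray_a between -0.09 and 0.09 m and y of vial_carton in the frame of tray_a between -0.11 and 0.11 m and z of vial_carton in the frame of tray_a between 0.008 and 0.022 m) and angle between each of vial_carton, temp_logger's own z axis and vertical below 0.15 rad and (x of temp_logger in the frame of tray_a between -0.09 and 0.09 m and y of temp_logger in the frame of tray_a between -0.11 and 0.11 m and z of temp_logger in the frame of tray_a between 0.008 and 0.022 m) and horizontal distance between tray_b and tray_a below 0.006 m and angle between the x axis of tray_b and the x axis of tray_a, either way round below 0.05 rad and z of tray_b in the frame of tray_a between 0.0535 and 0.0595 m and angle between the z axis of tray_b and the z axis of tray_a, either way round below 0.03 rad and (x of syringe_strip in the frame of tray_b between -0.06 and 0.06 m and y of syringe_strip in the frame of tray_b between -0.11 and 0.11 m and z of syringe_strip in the frame of tray_b between 0.005 and 0.03 m) and (x of amber_bottle in the frame of tray_b between -0.09 and 0.09 m and y of amber_bottle in the frame of tray_b between -0.1 and 0.1 m and z of amber_bottle in the frame of tray_b between 0.008 and 0.0195 m) and angle between amber_bottle's own z axis and vertical below 0.12 rad) or ((x of ice_pack in the frame of tray_b between -0.05 and 0.05 m and y of ice_pack in the frame of tray_b between -0.1 and 0.1 m and z of ice_pack in the frame of tray_b between 0.005 and 0.025 m) and (x of vial_carton in the frame of tray_b between -0.09 and 0.09 m and y of vial_carton in the frame of tray_b between -0.11 and 0.11 m and z of vial_carton in the frame of tray_b between 0.008 and 0.022 m) and angle between each of vial_carton, temp_logger's own z axis and vertical below 0.15 rad and (x of temp_logger in the frame of tray_b between -0.09 and 0.09 m and y of temp_logger in the frame of tray_b between -0.11 and 0.11 m and z of temp_logger in the frame of tray_b between 0.008 and 0.022 m) and horizontal distance between tray_a and tray_b below 0.006 m and angle between the x axis of tray_a and the x axis of tray_b, either way round below 0.05 rad and z of tray_a in the frame of tray_b between 0.0535 and 0.0595 m and angle between the z axis of tray_a and the z axis of tray_b, either way round below 0.03 rad and (x of syringe_strip in the frame of tray_a between -0.06 and 0.06 m and y of syringe_strip in the frame of tray_a between -0.11 and 0.11 m and z of syringe_strip in the frame of tray_a between 0.005 and 0.03 m) and (x of amber_bottle in the frame of tray_a between -0.09 and 0.09 m and y of amber_bottle in the frame of tray_a between -0.1 and 0.1 m and z of amber_bottle in the frame of tray_a between 0.008 and 0.0195 m) and angle between amber_bottle's own z axis and vertical below 0.12 rad)) and linear speed of each of tray_a, tray_b, amber_bottle, vial_carton, temp_logger, ice_pack below 0.02 m/s); the robot touches nothing.
It fails at once if the cold pack, and so its tray, is moved by more than 5 cm (distance of ice_pack from where it was at the start of the episode above 0.05 m).
It fails at once if the bottle is knocked over or carried lying (more than 0.7 rad) (angle between amber_bottle's own z axis and vertical above 0.7 rad).
It fails at once if a tray, the bottle, the carton or the logger is dropped (falls faster than 0.7 m/s, free of the fingers) ((contact force between the fingers and tray_a below 0.05 N and linear speed of tray_a above 0.7 m/s) or (contact force between the fingers and tray_b below 0.05 N and linear speed of tray_b above 0.7 m/s) or (contact force between the fingers and amber_bottle below 0.05 N and linear speed of amber_bottle above 0.7 m/s) or (contact force between the fingers and vial_carton below 0.05 N and linear speed of vial_carton above 0.7 m/s) or (contact force between the fingers and temp_logger below 0.05 N and linear speed of temp_logger above 0.7 m/s)).
It fails at once if a bystander (tape roll, wide syringe strip) is shifted by more than 3 cm (distance of any of tape_roll, syringe_strip_4 from where it was at the start of the episode above 0.03 m).
It also fails if it takes over 72 s, if anything falls off the work surface, if the arm or the gripper's body presses on something with over 40 N, if the wrist force passes 120 N, or if a joint passes its speed limit or range.

ROBOT

A 6-joint arm with a two-finger parallel gripper is mounted at the origin on a cart in front of the work surface, level with it; the furniture and walls round the work are solid. World frame = base frame: x ahead of the robot, y to its left, z up, the work surface at z = 0. Lengths are in m, angles in rad, forces in N, time in s.
With the tool pointing down it reaches from about 0.3 to 0.775 m from the base axis. Payload 14.6 kg.
Tool frame: the origin (TCP) lies at the very end of the fingers, on their centre line; the grasp point (between the pads) lies 19 mm behind it; z points along the fingers, y is the direction in which the jaws open and shut (so a half turn about z gives the same grasp; the last joint's range is limited). The gripper opens to 94 mm and grips with 3 to 60 N. Pads are 16 mm wide; open, the fingers measure 119 mm over their backs; the gripper's body (75 mm by 177 mm) begins 78 mm behind the grasp point.
Start: joints at [-1.294, 0.3, 1.521, -0, 1.321, -0.067], TCP at [0.185, -0.518, 0.205] pointing down, gripper open.
Joint ranges: [-3.03, 3.03], [-0.79, 2.21], [0.23, 2.52], [-1.04, 4.18], [0, 3.07], [-2.55, 2.55]. Speed limits (rad/s): [2.22, 2.22, 2.57, 3.14, 3.14, 3.14].

INTERFACE

Orientations are given as [roll, pitch, yaw] about the fixed x, y, z axes, in that order (R = Rz(yaw) Ry(pitch) Rx(roll)).
In Python, from station import get_obs, vision, hand_in gives the robot as it stands.
- The arm moves only by the tool play_rows, never from a script. Its argument "moves" is a list of rows, each an object with "claw": the opening, from 0 (shut) to 1 (fully open); "linear": the shift along the tool's x, y, z in mm, a list of three; "turn": the turn, a rotation vector about the tool's x, y, z in rad, a list of three. In form: [{"claw": claw, "linear": [tx, ty, tz], "turn": [ax, ay, az]}, ...]. A call has 1 to 8 rows; each row is the pose to reach, as a shift and turn from the pose measured when the call began, along the tool's axes at that moment; what a row does not reach only later rows make up. A row lasts 1/8 s, in which the tool goes at most 62.5 mm and 10.7 degrees, less where a joint would pass 70% of its speed; a pose out of reach is approached as far as the arm can. A call with a gripper value outside its range is refused whole. The fingers move at their own pace and stop on an object; "force" is the grip in N (left out, the last holds). Time passes only in rows, so rows that repeat a pose let the fingers close. It gives the time, the measured TCP pose, the force and the opening at its end, in the units of the state.
- get_obs(): the state, without advancing time (a new reading comes with each control period).
- vision.camera(name): name is "side" or "top" or "wrist"; returns the picture (400x640x3 uint8, blue, green, red); there is no depth.
- vision.camera_info(name): a dict with "camera_matrix" (3x3 intrinsics, pixels), "rvec" (rotation vector, rad) and "tvec" (3), from world to camera coordinates, as OpenCV has them; the wrist camera has in their place "mount" (4x4, takes a point from camera to tool coordinates, whose origin is the TCP and whose axes are the flange's). Camera axes: x right, y down, z forward; pixel columns grow to the right and rows downward; lengths in m; the calibration is good to about 2 mm. A picture is of the moment at which its call begins: read the wrist's pose just before it. camera_info takes no time and is no camera call.
- hand_in(): hands the job in, once; it reports no verdict.
The state is a dict: "time_s": time; "qpos": joint angles; "joint_vel": joint speeds; "tau": joint torques, N m; "ee_pos": TCP position; "eef_rot": TCP orientation; "force": force on the tool from outside, world axes, zero at the start; "moment": the same for the moment, N m; "grip_width": finger opening in m.
Only numpy, scipy, OpenCV 4.12 (cv2) and the standard library are available. Lean on these libraries where they do the work, as an engineer would, in place of code of your own. Each camera call takes 0.05 s, during which the arm holds its last target.

## Working session

There is one attempt and no reset: what is moved stays moved. The work goes in short steps, Python scripts to look and compute and a tool call to move; the robot and the scene stay as the last step left them, time stands still between calls to the robot, and variables do not carry over. Pictures are saved under pics/ and viewed, and the job is handed in when it is done.

Besides the shell and the picture viewer there is one more tool, called after "Emit:" as name(argument=value, ...), one argument or row to a line, values as JSON. play_rows: Moves the arm, as the interface text tells. Its arguments: {"type":"object","properties":{"moves":{"type":"array","items":{"type":"object","properties":{"claw":{"type":"number"},"linear":{"type":"array","items":{"type":"number"}},"turn":{"type":"array","items":{"type":"number"}}}}},"force":{"type":"number"}},"required":["moves"]}

```bash
mkdir -p pics; ls; python3 - <<'E'
from station import get_obs, vision
import cv2
o=get_obs(); print({k:o[k] for k in ('time_s','ee_pos','eef_rot','force','grip_width')})
for n in ('top','side'):
    cv2.imwrite(f'pics/{n}0.png',vision.camera(n)); print(n,vision.camera_info(n))
print(vision.camera_info('wrist'))
E
```

```text
pics
{'time_s': 0.0, 'ee_pos': array([ 0.18530933, -0.51754772,  0.20486784]), 'eef_rot': array([-3.14038552e+00, -7.48150265e-05,  3.43809577e-01]), 'force': array([0.62201746, 0.41283242, 0.7467048 ]), 'grip_width': 0.09401598672008832}
top {'camera_matrix': array([[514.83950856,   0.        , 315.29791592],
       [  0.        , 514.83950856, 186.9323246 ],
       [  0.        ,   0.        ,   1.        ]]), 'rvec': array([ 2.13837237, -2.09950727,  0.20915176]), 'tvec': array([-0.09149304,  0.58003973,  1.68990906])}
side {'camera_matrix': array([[503.78369042,   0.        , 308.74053961],
       [  0.        , 503.78369042, 200.4535732 ],
       [  0.        ,   0.        ,   1.        ]]), 'rvec': array([ 2.06724819, -0.56681086,  0.34179785]), 'tvec': array([-0.53413158,  0.17187891,  1.60553605])}
{'camera_matrix': array([[340.35183238,   0.        , 320.30039155],
       [  0.        , 340.35183238, 194.49686278],
       [  0.        ,   0.        ,   1.        ]]), 'mount': array([[ 1.40465247e-03, -9.63192334e-01, -2.68809514e-01,
         7.72770321e-02],
       [ 9.99999010e-01,  1.37609104e-03,  2.94672376e-04,
        -1.33137542e-03],
       [ 8.60801914e-05, -2.68809662e-01,  9.63193313e-01,
        -1.77217226e-01],
       [ 0.00000000e+00,  0.00000000e+00,  0.00000000e+00,
         1.00000000e+00]])}
```

View pics/top0.png

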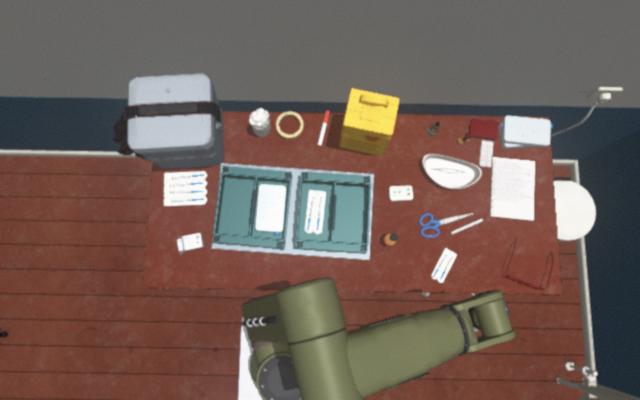

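View pics/side0.png

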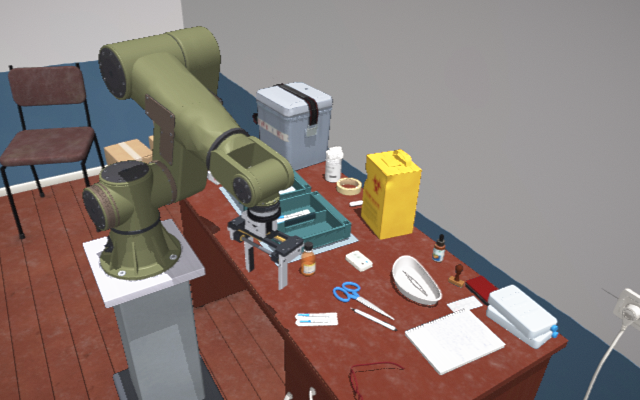

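```bash
python3 - <<'E'
import cv2
a=cv2.imread('pics/top0.png')
cv2.imwrite('pics/c1.png',cv2.resize(a[150:270,205:305],None,fx=5,fy=5,interpolation=cv2.INTER_CUBIC))
cv2.imwrite('pics/c2.png',cv2.resize(a[155:275,285:445],None,fx=5,fy=5,interpolation=cv2.INTER_CUBIC))
cv2.imwrite('pics/c3.png',cv2.resize(a[160:260,150:250],None,fx=6,fy=6,interpolation=cv2.INTER_CUBIC))
E
```

```text
(no output)
```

View pics/c1.png

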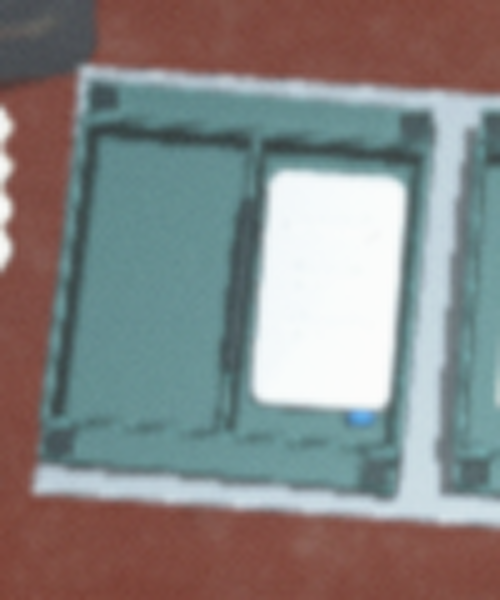

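View pics/c2.png

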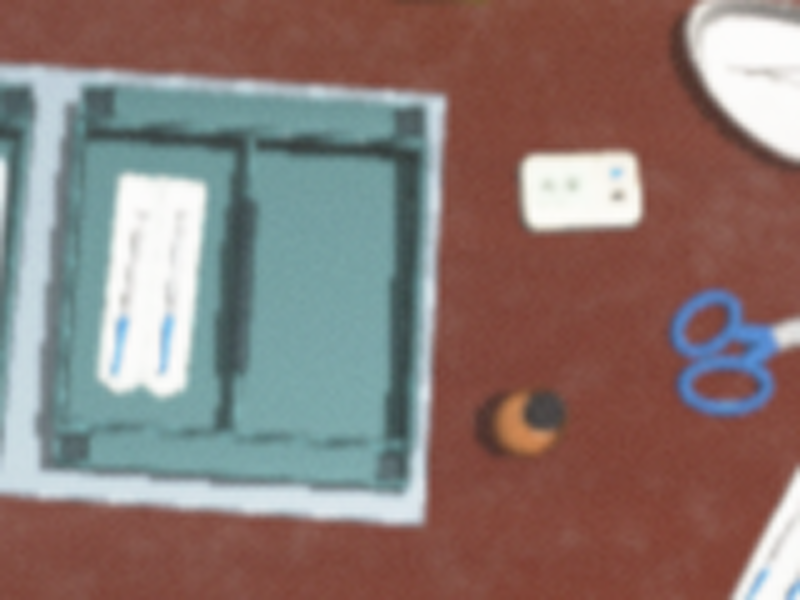

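View pics/c3.png

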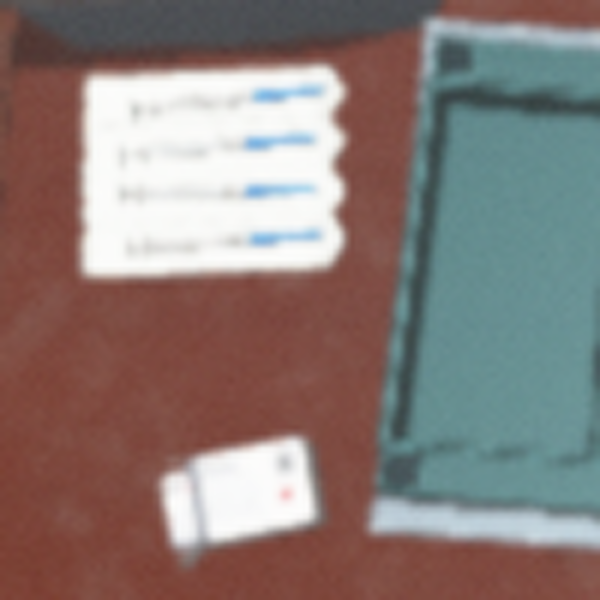

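```bash
cat > h.py <<'E'
import numpy as np, cv2
from scipy.spatial.transform import Rotation as R
from scipy.optimize import least_squares
def cam(name, obs=None):
    from station import vision
    ci=vision.camera_info(name); K=ci['camera_matrix']
    if name=='wrist':
        T=np.eye(4); T[:3,:3]=R.from_euler('xyz',obs['eef_rot']).as_matrix(); T[:3,3]=obs['ee_pos']
        W=T@ci['mount']; return K,W[:3,:3],W[:3,3]
    Rm=cv2.Rodrigues(ci['rvec'])[0]; return K,Rm.T,-Rm.T@ci['tvec']
def ray(c,px,z):
    K,Rw,o=c; px=np.atleast_2d(px).astype(float); z=np.broadcast_to(z,(len(px),))
    d=(Rw@np.linalg.inv(K)@np.c_[px,np.ones(len(px))].T).T
    return o+d*((z-o[2])/d[:,2])[:,None]
def proj(c,P):
    K,Rw,o=c; q=(K@(Rw.T@(np.atleast_2d(P)-o).T)).T; return q[:,:2]/q[:,2:]
def uncrop(p,f,x0,y0): return (np.array(p,float)+.5)/f-.5+[x0,y0]
def rel(obs,pos=None,rpy=None):
    """target -> linear mm, turn rad in tool axes"""
    R0=R.from_euler('xyz',obs['eef_rot']); 
    l=R0.inv().apply(np.array(pos)-obs['ee_pos'])*1000
    t=(R0.inv()*R.from_euler('xyz',rpy)).as_rotvec()
    return l.round(1),t.round(4)
def fit(model,pts):
    """2D rigid fit model->pts; returns x,y,yaw,rms"""
    m=np.array(model,float);p=np.array(pts)[:,:2]
    f=lambda v:((m@np.array([[np.cos(v[2]),np.sin(v[2])],[-np.sin(v[2]),np.cos(v[2])]])+v[:2])-p).ravel()
    best=min((least_squares(f,[*p.mean(0),a]) for a in np.arange(-3,3.2,.7)),key=lambda r:r.cost)
    return best.x, np.sqrt((best.fun**2).mean())
SOCK=[(.117,.105),(.117,-.105),(-.117,.105),(-.117,-.105)]
E
python3 - <<'E'
from h import *
np.set_printoptions(precision=4,suppress=True)
c=cam('top'); print('cam',c[2])
for n,p,off in (('cold',[(104,97),(417,127),(60,441),(379,471)],(205,150)),('syr',[(100,102),(410,122),(75,446),(392,464)],(285,155))):
    w=ray(c,uncrop(p,5,*off),.069); print(n,w[:,:2].tolist(),fit(SOCK,w))
w=ray(c,uncrop([(523,155),(638,152),(642,225),(528,230)],5,285,155),.017)
print('logger',w[:,:2].tolist(),fit([(.026,.041),(.026,-.041),(-.026,-.041),(-.026,.041)],w))
w=ray(c,uncrop([(188,462),(303,438),(322,520),(208,547)],6,150,160),.034)
print('carton',w[:,:2].tolist(),fit([(.026,.023),(.026,-.044),(-.022,-.044),(-.022,.023)],w))
print('bottle cap',ray(c,uncrop([(545,411)],5,285,155),.108),'base-ish',ray(c,uncrop([(520,428)],5,285,155),.05))
for z in (.108,.08,.0): print(z,proj(c,[[.4,-.2,z]]))
E
```

```text
cam [ 0.2419 -0.0821  1.7707]
cold [[0.6355653479601242, 0.2250940957800996], [0.618700541098681, 0.012273732643931168], [0.4019204791084117, 0.24201200149405167], [0.38601404905195735, 0.030730859128855925]] (array([ 0.5106,  0.1275, -0.0763]), np.float64(0.0010059466352982831))
syr [[0.6197506685100376, -0.043898728038293505], [0.60982127772767, -0.25377399810660695], [0.3871726685770255, -0.03255180551766923], [0.37916881612004505, -0.2416115157066636]] (array([ 0.499 , -0.143 , -0.0472]), np.float64(0.0009414655966628681))
logger [[0.5990687103165173, -0.3375508521713901], [0.6026879699033338, -0.4175640172472309], [0.5512107736678282, -0.41937570829203474], [0.5462404207577369, -0.3404863580466243]] (array([ 0.5748, -0.3787,  0.0515]), np.float64(0.0009268450834463227))
carton [[0.4071055119667974, 0.36914273754404486], [0.4217914926434963, 0.3053972355919652], [0.37602499043899484, 0.29193400195459884], [0.3598307163868648, 0.35470369742786495]] (array([0.3866, 0.3399, 0.2575]), np.float64(0.0010478673926013057))
bottle cap [[ 0.412  -0.3369  0.108 ]] base-ish [[ 0.4062 -0.3289  0.05  ]]
0.108 [[351.2409 239.7282]]
0.08 [[350.6323 240.5293]]
0.0 [[348.9978 242.681 ]]
```

```bash
python3 - <<'E'
from h import *
from station import get_obs
o=get_obs(); print(rel(o,[.575,-.379,.12],[np.pi,0,1.622]))
E
```

```text
(array([413.6,   1. ,  85. ]), array([-9.0000e-04, -7.0000e-04, -1.2782e+00]))
```

Lookalikes (pixels in the top picture):
- **Logger:** cream box at (401,193), against the white card at (486,153). I take (401,193): 82x52 mm and has a display.
- **Carton:** (190,242), flap on its left, against the white/blue packs at (527,130).
- **Bottle:** amber at (390,240), against the dropper bottle at (433,128) and the white bottle at (260,122).
- **Trays:** the cold pack is in the left tray at (270,207). The syringes are in the right tray at (316,212), with loose strips at (444,265) and (186,188).

The crops above confirm these, and the fit residuals are about 1 mm. I'll go to the logger first.

Emit:
play_rows(
  moves=[
    {"claw": 1,"linear": [414,1,85],"turn": [0,0,-1.278]},
    {"claw": 1,"linear": [414,1,85],"turn": [0,0,-1.278]},
    {"claw": 1,"linear": [414,1,85],"turn": [0,0,-1.278]},
    {"claw": 1,"linear": [414,1,85],"turn": [0,0,-1.278]},
    {"claw": 1,"linear": [414,1,85],"turn": [0,0,-1.278]},
    {"claw": 1,"linear": [414,1,85],"turn": [0,0,-1.278]},
    {"claw": 1,"linear": [414,1,85],"turn": [0,0,-1.278]},
    {"claw": 1,"linear": [414,1,85],"turn": [0,0,-1.278]},
  ],
  force=15,
)

```text
time_s: 1.1
ee_pos: [0.5772, -0.3766, 0.1178]
eef_rot: [-3.139, -0.003, 1.627]
force: [-0.8, 0.3, -0.3]
grip_width: 0.0941
```

```bash
python3 - <<'E'
from h import *
from station import get_obs,vision
o=get_obs(); print(o['time_s'],o['ee_pos'],o['eef_rot'],o['force'])
cv2.imwrite('pics/w1.png',vision.camera('wrist'))
c=cam('wrist',o)
a=.0515;Rm=np.array([[np.cos(a),-np.sin(a)],[np.sin(a),np.cos(a)]])
P=[[*(Rm@p+[.5748,-.3787]),.017] for p in [(.026,.041),(.026,-.041),(-.026,-.041),(-.026,.041)]]
print(proj(c,P).round(0).tolist())
E
```

```text
1.1 [ 0.5772211  -0.37662342  0.11776717] [-3.13941778e+00 -2.88244798e-03  1.62689415e+00] [-0.79702496  0.26343465 -0.26653162]
[[351.0, 151.0], [348.0, 244.0], [289.0, 243.0], [288.0, 151.0]]
```

View pics/w1.png

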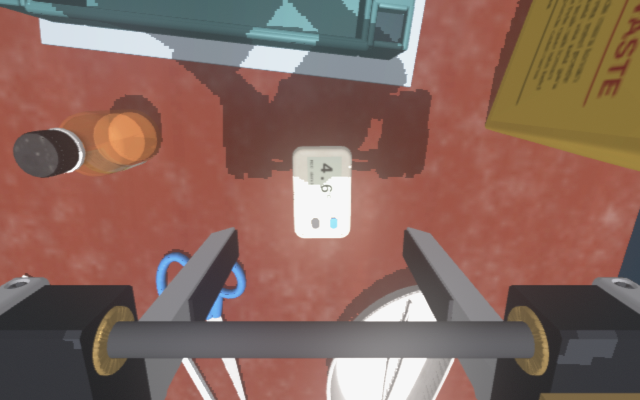

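```bash
python3 - <<'E'
from h import *
from station import get_obs,vision
o=get_obs(); c=cam('wrist',o)
w=ray(c,[(351.5,146.5),(351.5,238.5),(293.5,238.5),(292.5,146.5)],.017)
x,r=fit([(.026,.041),(.026,-.041),(-.026,-.041),(-.026,.041)],w); print(w,x,r)
# bottle from wrist: base ellipse centre, cap
print('cap',ray(c,[(49,153)],.108),'base',ray(c,[(133,137)],.0))
x0=[x[0],x[1]]
print(rel(o,[*x0,.06],[np.pi,0,x[2]+np.pi/2]),rel(o,[*x0,.004],[np.pi,0,x[2]+np.pi/2]))
E
```

```text
[[ 0.59765388 -0.33420424  0.017     ]
 [ 0.60397929 -0.41505355  0.017     ]
 [ 0.55287405 -0.4178083   0.017     ]
 [ 0.54942048 -0.33679471  0.017     ]] [ 0.57598193 -0.3759652   0.05849735] 0.0010062218194706897
cap [[ 0.42146209 -0.33529855  0.108     ]] base [[ 0.41051018 -0.33829751  0.        ]]
(array([ 1.8,  0.3, 58.6]), array([-0.0018, -0.0022, -0.0063])) (array([  1.7,   0.4, 114.6]), array([-0.0018, -0.0022, -0.0063]))
```

The wrist picture shows the logger at (293–352, 147–238), 3 mm from the top-camera fix, and the fingers clear it on both sides. I'll descend and grip.

Emit:
play_rows(
  moves=[
    {"claw": 1,"linear": [1,1,60],"turn": [0,0,-0.005]},
    {"claw": 1,"linear": [1,1,100],"turn": [0,0,-0.005]},
    {"claw": 1,"linear": [1,1,113],"turn": [0,0,-0.005]},
    {"claw": 1,"linear": [1,1,113.5],"turn": [0,0,-0.005]},
    {"claw": 0.4,"linear": [1,1,113.5],"turn": [0,0,-0.005]},
    {"claw": 0.4,"linear": [1,1,113.5],"turn": [0,0,-0.005]},
    {"claw": 0.4,"linear": [1,1,113.5],"turn": [0,0,-0.005]},
    {"claw": 0.4,"linear": [1,1,113.5],"turn": [0,0,-0.005]},
  ],
  force=15,
)

```text
time_s: 2.15
ee_pos: [0.5767, -0.3767, 0.0054]
eef_rot: [-3.14, -0.002, 1.628]
force: [0.5, -0.0, -0.1]
grip_width: 0.0573
```

Emit:
play_rows(
  moves=[
    {"claw": 0.3,"linear": [0,0,0],"turn": [0,0,0]},
    {"claw": 0.3,"linear": [0,0,0],"turn": [0,0,0]},
    {"claw": 0.3,"linear": [0,0,0],"turn": [0,0,0]},
  ],
  force=15,
)

```text
time_s: 2.52
ee_pos: [0.5767, -0.3766, 0.0054]
eef_rot: [-3.14, -0.002, 1.628]
force: [-0.5, -0.2, -0.3]
grip_width: 0.0505
```

```bash
cat >> h.py <<'E'
COLD=(.5106,.1275,-.0763)
def t2w(t,p):
    c,s=np.cos(t[2]),np.sin(t[2]); return np.array([t[0]+c*p[0]-s*p[1],t[1]+s*p[0]+c*p[1]])
E
python3 - <<'E'
from h import *
from station import get_obs
o=get_obs(); p=t2w(COLD,(.033,.055)); print(p)
print(rel(o,[*p,.14],[np.pi,0,COLD[2]+np.pi/2]))
E
```

```text
[0.54769642 0.17982452]
(array([ 557.5,    2.7, -133.5]), array([-0.0017, -0.0019,  0.1334]))
```

Emit:
play_rows(
  moves=[
    {"claw": 0.3,"linear": [0,0,-50],"turn": [0,0,0]},
    {"claw": 0.3,"linear": [0,0,-105],"turn": [0,0,0]},
    {"claw": 0.3,"linear": [40,0,-134],"turn": [0,0,0.02]},
    {"claw": 0.3,"linear": [95,0,-134],"turn": [0,0,0.04]},
    {"claw": 0.3,"linear": [155,1,-134],"turn": [0,0,0.06]},
    {"claw": 0.3,"linear": [215,1,-134],"turn": [0,0,0.08]},
    {"claw": 0.3,"linear": [275,2,-134],"turn": [0,0,0.1]},
    {"claw": 0.3,"linear": [335,2,-134],"turn": [0,0,0.12]},
  ],
  force=15,
)

```text
time_s: 3.52
ee_pos: [0.5594, -0.0405, 0.1402]
eef_rot: [-3.14, -0.002, 1.507]
force: [1.2, -0.1, -1.5]
grip_width: 0.0504
```

```bash
python3 - <<'E'
from h import *
from station import get_obs
o=get_obs(); p=t2w(COLD,(.033,.055)); print(o['grip_width'],o['ee_pos'])
print(rel(o,[*p,.14],[np.pi,0,COLD[2]+np.pi/2]))
E
```

```text
0.05041820236057697 [ 0.55938587 -0.04046133  0.14022914]
(array([219.1, -25.7,   0.7]), array([-0.0014, -0.0018,  0.0127]))
```

Emit:
play_rows(
  moves=[
    {"claw": 0.3,"linear": [60,-7,0],"turn": [-0.001,-0.002,0.013]},
    {"claw": 0.3,"linear": [120,-14,0],"turn": [-0.001,-0.002,0.013]},
    {"claw": 0.3,"linear": [175,-21,0],"turn": [-0.001,-0.002,0.013]},
    {"claw": 0.3,"linear": [210,-25,0],"turn": [-0.001,-0.002,0.013]},
    {"claw": 0.3,"linear": [219,-26,0],"turn": [-0.001,-0.002,0.013]},
    {"claw": 0.3,"linear": [219,-26,0],"turn": [-0.001,-0.002,0.013]},
  ],
  force=15,
)

```text
time_s: 4.28
ee_pos: [0.5474, 0.1795, 0.1406]
eef_rot: [-3.141, 0.0, 1.495]
force: [-0.8, -0.7, -1.0]
grip_width: 0.0507
```

```bash
python3 - <<'E'
from h import *
from station import get_obs,vision
o=get_obs()
cv2.imwrite('pics/w2.png',vision.camera('wrist'))
p=t2w(COLD,(.033,.055)); print(o['grip_width'],o['ee_pos'])
print(rel(o,[*p,.023],[np.pi,0,COLD[2]+np.pi/2]))
c=cam('wrist',o)
print('socks',proj(c,[[*t2w(COLD,s),.069] for s in SOCK]).round(0).tolist())
E
```

```text
0.05074685345220084 [0.54736615 0.1795166  0.14059844]
(array([  0.4,   0.4, 117.6]), array([-0.0005,  0.0005,  0.0002]))
socks [[438.0, 141.0], [416.0, 377.0], [116.0, 140.0], [154.0, 377.0]]
```

View pics/w2.png

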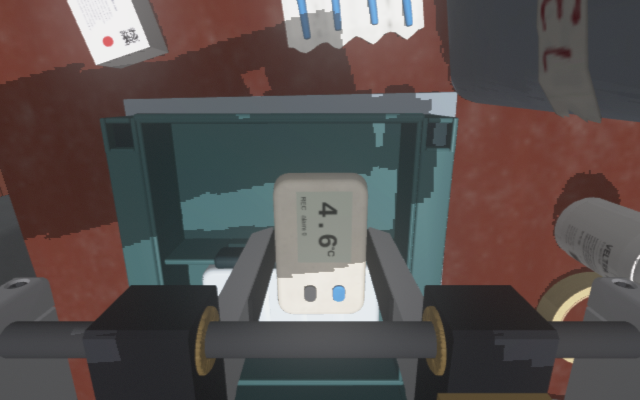

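The tray sockets appear at (119,134) and (439,133), about 5 mm further out than predicted. I'll add 4 mm in +y and lower the logger. The bay is clear.

Emit:
play_rows(
  moves=[
    {"claw": 0.3,"linear": [4,0,50],"turn": [0,0,0]},
    {"claw": 0.3,"linear": [4,0,90],"turn": [0,0,0]},
    {"claw": 0.3,"linear": [4,0,110],"turn": [0,0,0]},
    {"claw": 0.3,"linear": [4,0,116],"turn": [0,0,0]},
    {"claw": 0.3,"linear": [4,0,117.5],"turn": [0,0,0]},
    {"claw": 0.3,"linear": [4,0,117.5],"turn": [0,0,0]},
  ],
  force=15,
)

```text
time_s: 5.08
ee_pos: [0.5483, 0.1827, 0.0241]
eef_rot: [3.141, 0.0, 1.493]
force: [0.2, -0.3, -0.0]
grip_width: 0.0504
```

Emit:
play_rows(
  moves=[
    {"claw": 0.3,"linear": [0,0,1.5],"turn": [0,0,0]},
    {"claw": 0.3,"linear": [0,0,2],"turn": [0,0,0]},
    {"claw": 0.66,"linear": [0,0,1.5],"turn": [0,0,0]},
    {"claw": 0.66,"linear": [0,0,1.5],"turn": [0,0,0]},
    {"claw": 0.66,"linear": [0,0,-30],"turn": [0,0,0]},
    {"claw": 0.66,"linear": [0,0,-80],"turn": [0,0,0]},
    {"claw": 1,"linear": [20,0,-120],"turn": [0,0,0]},
    {"claw": 1,"linear": [60,0,-125],"turn": [0,0,0]},
  ],
  force=15,
)

```text
time_s: 6.08
ee_pos: [0.5542, 0.2428, 0.1527]
eef_rot: [3.136, -0.002, 1.492]
force: [0.9, 0.1, -1.1]
grip_width: 0.0788
```

```bash
python3 - <<'E'
from h import *
from station import get_obs
o=get_obs(); a=.2575
p=t2w((.3866,.3399,a),(.002,-.010)); print(p,o['ee_pos'])
print(rel(o,[*p,.15],[np.pi,0,a+np.pi/2]))
E
```

```text
[0.3910807  0.33073903] [0.55417833 0.24279087 0.15274874]
(array([  74.8, -169.6,    1.9]), array([ 0.0061, -0.0011, -0.3367]))
```

Emit:
play_rows(
  moves=[
    {"claw": 1,"linear": [10,-55,0],"turn": [0,0,-0.1]},
    {"claw": 1,"linear": [40,-110,0],"turn": [0,0,-0.2]},
    {"claw": 1,"linear": [65,-155,0],"turn": [0.006,-0.001,-0.3]},
    {"claw": 1,"linear": [75,-170,0],"turn": [0.006,-0.001,-0.337]},
    {"claw": 1,"linear": [75,-170,0],"turn": [0.006,-0.001,-0.337]},
    {"claw": 1,"linear": [75,-170,0],"turn": [0.006,-0.001,-0.337]},
  ],
  force=12,
)

```text
time_s: 6.82
ee_pos: [0.3917, 0.3305, 0.1519]
eef_rot: [3.141, -0.0, 1.827]
force: [-0.1, 0.5, 0.9]
grip_width: 0.0941
```

```bash
python3 - <<'E'
from h import *
from station import get_obs,vision
o=get_obs()
cv2.imwrite('pics/w3.png',vision.camera('wrist'))
cv2.imwrite('pics/top3.png',vision.camera('top'))
a=.2575;C=(.3866,.3399,a); c=cam('wrist',o); print(o['ee_pos'],o['eef_rot'])
print(proj(c,[[*t2w(C,s),.034] for s in [(.026,.023),(.026,-.044),(-.022,-.044),(-.022,.023)]]).round(0).tolist())
E
```

```text
[0.39167662 0.33045457 0.15187729] [ 3.14128132e+00 -5.81475743e-05  1.82651167e+00]
[[348.0, 154.0], [347.0, 226.0], [295.0, 227.0], [293.0, 154.0]]
```

View pics/w3.png

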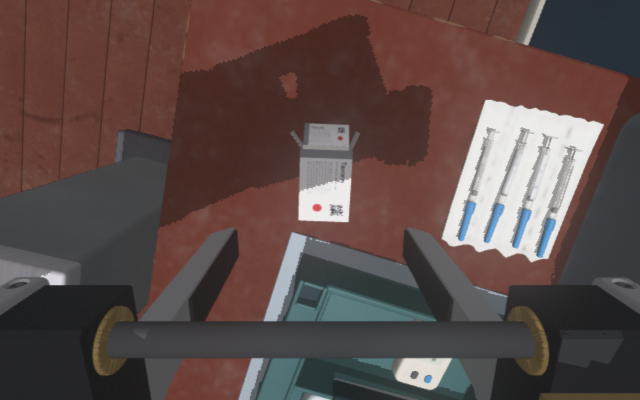

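View pics/top3.png

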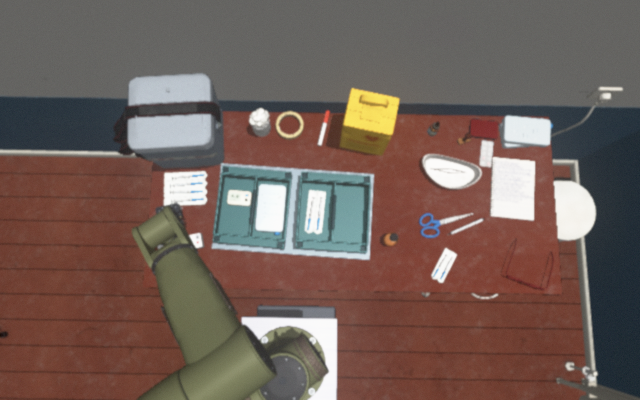

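```bash
python3 - <<'E'
import cv2
a=cv2.imread('pics/w3.png')
cv2.imwrite('pics/c4.png',cv2.resize(a[110:240,270:380],None,fx=5,fy=5,interpolation=cv2.INTER_CUBIC)[:600])
E
```

```text
(no output)
```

View pics/c4.png

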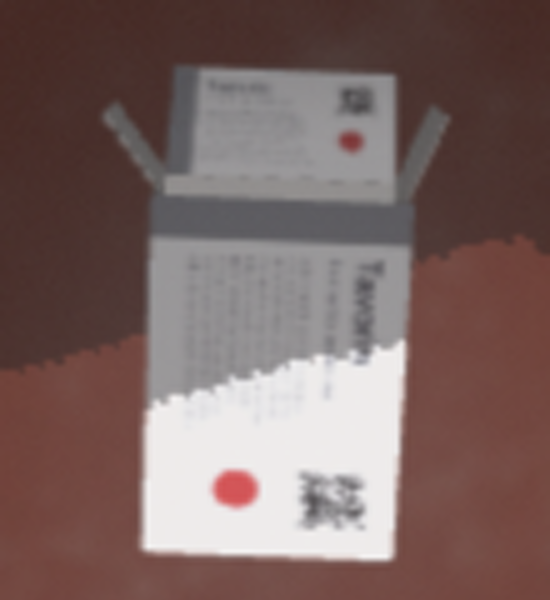

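```bash
python3 - <<'E'
from h import *
from station import get_obs
o=get_obs(); c=cam('wrist',o)
w=ray(c,uncrop([(414,203),(393,560),(142,551),(150,193)],5,270,110),.034)
x,r=fit([(.026,.023),(.026,-.044),(-.022,-.044),(-.022,.023)],w); print(w,x,r)
m=x.copy(); m[:2]=(x[:2]+[.3866,.3399])/2
for C in (x,m):
  p=t2w(C,(.002,-.010)); print(p,rel(o,[*p,.008],[np.pi,0,C[2]+np.pi/2]))
E
```

```text
[[0.40818175 0.37307999 0.034     ]
 [0.42280557 0.30881443 0.034     ]
 [0.37768288 0.29879436 0.034     ]
 [0.36341491 0.36311961 0.034     ]] [0.38877565 0.34576151 0.22024658] 0.0007975777499124945
[0.39291204 0.33644002] (array([  5.6,   2.8, 143.8]), array([0.    , 0.    , 0.0353]))
[0.39182422 0.33350926] (array([  3. ,   1. , 143.8]), array([0.    , 0.    , 0.0353]))
```

The carton's top face fits with a 0.8 mm residual at yaw 0.22, and its flap points away from the fingers. I'll grasp it.

Emit:
play_rows(
  moves=[
    {"claw": 1,"linear": [4,2,60],"turn": [0,0,0.033]},
    {"claw": 1,"linear": [4,2,115],"turn": [0,0,0.033]},
    {"claw": 1,"linear": [4,2,138],"turn": [0,0,0.033]},
    {"claw": 0.6,"linear": [4,2,143],"turn": [0,0,0.033]},
    {"claw": 0.3,"linear": [4,2,143],"turn": [0,0,0.033]},
    {"claw": 0.3,"linear": [4,2,143],"turn": [0,0,0.033]},
    {"claw": 0.3,"linear": [4,2,143],"turn": [0,0,0.033]},
    {"claw": 0.3,"linear": [4,2,143],"turn": [0,0,0.033]},
  ],
  force=10,
)

```text
time_s: 7.92
ee_pos: [0.3928, 0.3348, 0.0093]
eef_rot: [3.141, -0.0, 1.793]
force: [0.5, -0.2, 0.4]
grip_width: 0.0476
```

Emit:
play_rows(
  moves=[
    {"claw": 0.3,"linear": [0,0,0],"turn": [0,0,0]},
    {"claw": 0.3,"linear": [0,0,-15],"turn": [0,0,0]},
    {"claw": 0.3,"linear": [0,0,-60],"turn": [0,0,0]},
    {"claw": 0.3,"linear": [0,0,-115],"turn": [0,0,0]},
    {"claw": 0.3,"linear": [0,0,-140],"turn": [0,0,0]},
  ],
  force=10,
)

```text
time_s: 8.55
ee_pos: [0.3933, 0.3353, 0.1534]
eef_rot: [3.137, -0.002, 1.793]
force: [-0.3, -0.0, 0.3]
grip_width: 0.0473
```

```bash
python3 - <<'E'
from h import *
from station import get_obs
o=get_obs(); a=COLD[2]
p=t2w(COLD,(-.05,.056)); print(o['grip_width'],o['ee_pos'],p)
print(rel(o,[*p,.15],[np.pi,0,a+np.pi/2]))
E
```

```text
0.04726384314926614 [0.39325235 0.33526222 0.15337567] [0.46501413 0.18714837]
(array([-160.3,   37.3,    3.2]), array([ 0.0047, -0.0029,  0.299 ]))
```

Emit:
play_rows(
  moves=[
    {"claw": 0.3,"linear": [-50,12,0],"turn": [0,0,0.1]},
    {"claw": 0.3,"linear": [-105,24,0],"turn": [0,0,0.2]},
    {"claw": 0.3,"linear": [-145,33,2],"turn": [0,0,0.27]},
    {"claw": 0.3,"linear": [-163,37,3],"turn": [0.004,-0.002,0.299]},
    {"claw": 0.3,"linear": [-164,37,3],"turn": [0.004,-0.002,0.299]},
    {"claw": 0.3,"linear": [-164,37,3],"turn": [0.004,-0.002,0.299]},
  ],
  force=10,
)

```text
time_s: 9.3
ee_pos: [0.4652, 0.1844, 0.1504]
eef_rot: [3.141, -0.001, 1.496]
force: [0.5, 0.4, -0.7]
grip_width: 0.0473
```

```bash
python3 - <<'E'
from h import *
from station import get_obs,vision
o=get_obs(); a=COLD[2]
cv2.imwrite('pics/w4.png',vision.camera('wrist'))
p=t2w(COLD,(-.05,.052)); print(o['grip_width'],o['ee_pos'],p)
print(rel(o,[*p,.0235],[np.pi,0,a+np.pi/2]))
E
```

```text
0.04725404137537609 [0.46518355 0.18444852 0.15039731] [0.46470922 0.18316001]
(array([ -1.5,  -0.4, 126.9]), array([ 0.0005, -0.0012,  0.0017]))
```

View pics/w4.png

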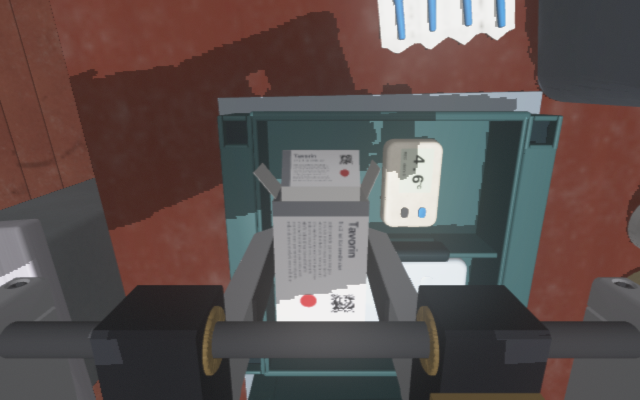

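The carton is held straight. Its flaps clear the logger at (383–441, 140–226) and the left bay wall at x≈262. I'll lower it.

Emit:
play_rows(
  moves=[
    {"claw": 0.3,"linear": [-1,-0.4,50],"turn": [0,0,0]},
    {"claw": 0.3,"linear": [-1,-0.4,95],"turn": [0,0,0]},
    {"claw": 0.3,"linear": [-1,-0.4,117],"turn": [0,0,0]},
    {"claw": 0.3,"linear": [-1,-0.4,122],"turn": [0,0,0]},
    {"claw": 0.3,"linear": [-1,-0.4,124],"turn": [0,0,0]},
    {"claw": 0.3,"linear": [-1,-0.4,124.5],"turn": [0,0,0]},
    {"claw": 0.3,"linear": [-1,-0.4,124.5],"turn": [0,0,0]},
  ],
  force=10,
)

```text
time_s: 10.22
ee_pos: [0.4651, 0.1839, 0.0266]
eef_rot: [3.14, -0.002, 1.497]
force: [0.8, 0.7, -0.3]
grip_width: 0.0473
```

Emit:
play_rows(
  moves=[
    {"claw": 0.64,"linear": [0,0,0],"turn": [0,0,0]},
    {"claw": 0.64,"linear": [0,0,0],"turn": [0,0,0]},
    {"claw": 0.64,"linear": [0,0,-8],"turn": [0,0,0]},
    {"claw": 0.64,"linear": [0,0,-40],"turn": [0,0,0]},
    {"claw": 0.7,"linear": [0,0,-95],"turn": [0,0,0]},
    {"claw": 1,"linear": [0,0,-150],"turn": [0,0,0]},
    {"claw": 1,"linear": [-20,0,-190],"turn": [0,0,0.15]},
  ],
  force=10,
)

```text
time_s: 11.1
ee_pos: [0.4633, 0.164, 0.2196]
eef_rot: [3.138, -0.003, 1.345]
force: [-0.0, -0.4, -0.6]
grip_width: 0.0826
```

```bash
python3 - <<'E'
from h import *
from station import get_obs
o=get_obs(); a=COLD[2]; print(o['ee_pos'],o['qpos'])
print(rel(o,[COLD[0],COLD[1],.22],[np.pi,0,a]))
E
```

```text
[0.46331723 0.1640403  0.21957974] [2.65179143e-01 1.54596688e-01 1.66569757e+00 1.06581267e-03
 1.31667842e+00 4.90520055e-01]
(array([-25. ,  54.3,  -0.3]), array([ 8.0000e-04, -5.1000e-03,  1.4215e+00]))
```

Emit:
play_rows(
  moves=[
    {"claw": 1,"linear": [-25,54,0],"turn": [0,0,1.42]},
    {"claw": 1,"linear": [-25,54,0],"turn": [0,0,1.42]},
    {"claw": 1,"linear": [-25,54,0],"turn": [0,0,1.42]},
    {"claw": 1,"linear": [-25,54,0],"turn": [0,0,1.42]},
    {"claw": 1,"linear": [-25,54,0],"turn": [0,0,1.42]},
    {"claw": 1,"linear": [-25,54,0],"turn": [0,0,1.42]},
    {"claw": 1,"linear": [-25,54,0],"turn": [0,0,1.42]},
    {"claw": 1,"linear": [-25,54,0],"turn": [0,-0.005,1.42]},
  ],
  force=10,
)

```text
time_s: 12.1
ee_pos: [0.5102, 0.1275, 0.2203]
eef_rot: [3.141, -0.001, -0.08]
force: [0.5, 0.1, -0.3]
grip_width: 0.0943
```

Emit:
play_rows(
  moves=[
    {"claw": 1,"linear": [0,0,0],"turn": [0,0,0]},
  ],
)

```text
time_s: 12.22
ee_pos: [0.5102, 0.1275, 0.2207]
eef_rot: [3.141, -0.001, -0.079]
force: [0.2, -0.3, 0.8]
grip_width: 0.0942
```

```bash
python3 - <<'E'
from h import *
from station import get_obs,vision
o=get_obs(); print(repr(o['ee_pos']),repr(o['eef_rot']))
cv2.imwrite('pics/w5.png',vision.camera('wrist'))
c=cam('wrist',o)
print('socks',proj(c,[[*t2w(COLD,s),.069] for s in SOCK]).round(0).tolist())
E
```

```text
array([0.51015977, 0.12751182, 0.22069193]) array([ 3.14122384e+00, -1.04723312e-03, -7.91384936e-02])
socks [[204.0, 53.0], [438.0, 53.0], [224.0, 285.0], [418.0, 285.0]]
```

View pics/w5.png

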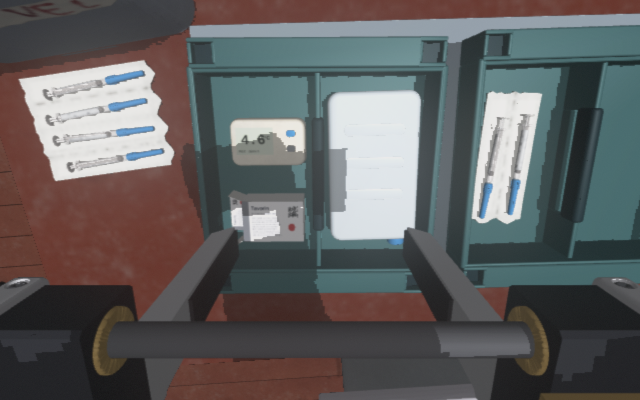

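```bash
python3 - <<'E'
import cv2,numpy as np
a=cv2.imread('pics/w5.png')
def cr(x,y): return cv2.resize(a[y-20:y+20,x-25:x+25],None,fx=7,fy=7,interpolation=cv2.INTER_CUBIC)
t=np.vstack([np.hstack([cr(204,46),cr(438,46)]),np.hstack([cr(225,280),cr(418,280)])])
cv2.imwrite('pics/c5.png',t); print(t.shape)
E
```

```text
(560, 700, 3)
```

View pics/c5.png

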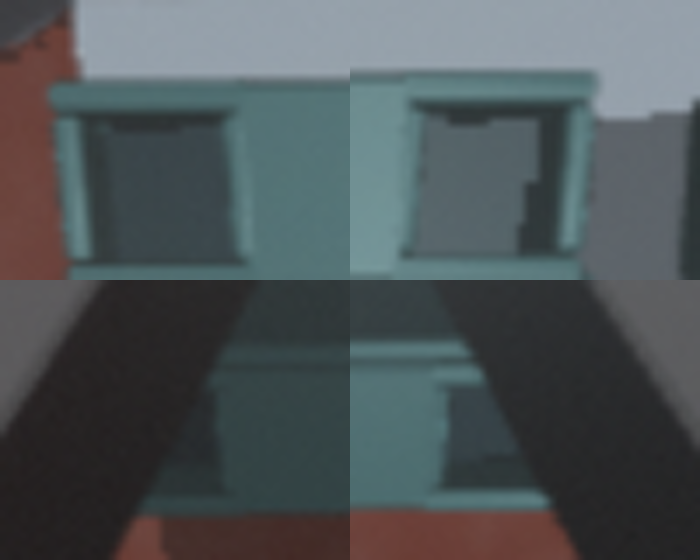

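```bash
python3 - <<'E'
from h import *
from station import get_obs
o=get_obs(); c=cam('wrist',o)
p=np.vstack([uncrop((163,185),7,179,26),uncrop((137,179),7,413,26),uncrop((153,155),7,200,260),uncrop((160,155),7,393,260)])
print(p)
w=ray(c,p,.069); print(w,fit(SOCK,w))
E
```

```text
[[201.85714286  52.        ]
 [432.14285714  51.14285714]
 [221.42857143 281.71428571]
 [415.42857143 281.71428571]]
[[0.63614495 0.22537465 0.069     ]
 [0.62107792 0.01899808 0.069     ]
 [0.40609537 0.24331821 0.069     ]
 [0.39015136 0.03434007 0.069     ]] (array([ 0.5133674 ,  0.13050775, -0.07317333]), np.float64(0.0013014909590408962))
```

The wrist view shows the carton (228–304, 192–243) and logger (231–306, 119–165) flat side by side, with the cold pack beside them. The cold tray's sockets are clear. Next, the same view over the syringe tray.

```bash
python3 - <<'E'
from h import *
from station import get_obs
o=get_obs(); print(rel(o,[.5016,-.1404,.2207],[np.pi,0,-.0472]), rel(o,[.5016,-.1404,.2207],[np.pi,0,-.0472])[0]/5)
E
```

```text
(array([1.220e+01, 2.678e+02, 1.000e-01]), array([ 0.0003, -0.0012, -0.0305])) [2.440e+00 5.356e+01 2.000e-02]
```

Emit:
play_rows(
  moves=[
    {"claw": 1,"linear": [3,60,0],"turn": [0,0,-0.01]},
    {"claw": 1,"linear": [6,120,0],"turn": [0,0,-0.015]},
    {"claw": 1,"linear": [9,180,0],"turn": [0,0,-0.02]},
    {"claw": 1,"linear": [11,230,0],"turn": [0,0,-0.03]},
    {"claw": 1,"linear": [12,260,0],"turn": [0,0,-0.03]},
    {"claw": 1,"linear": [12,268,0],"turn": [0,-0.001,-0.03]},
    {"claw": 1,"linear": [12,268,0],"turn": [0,-0.001,-0.03]},
    {"claw": 1,"linear": [12,268,0],"turn": [0,-0.001,-0.03]},
  ],
)

```text
time_s: 13.28
ee_pos: [0.5015, -0.1396, 0.2209]
eef_rot: [3.141, -0.0, -0.046]
force: [0.6, -0.4, -0.0]
grip_width: 0.0942
```

```bash
python3 - <<'E'
from h import *
from station import get_obs,vision
o=get_obs(); print(repr(o['ee_pos']),repr(o['eef_rot']))
a=vision.camera('wrist');cv2.imwrite('pics/w6.png',a)
def cr(x,y): return cv2.resize(a[y-20:y+20,x-25:x+25],None,fx=7,fy=7,interpolation=cv2.INTER_CUBIC)
t=np.vstack([np.hstack([cr(204,46),cr(438,46)]),np.hstack([cr(225,280),cr(418,280)])])
cv2.imwrite('pics/c6.png',t)
E
```

```text
array([ 0.50148187, -0.13958476,  0.22091483]) array([ 3.14142689e+00, -3.43496734e-04, -4.60187427e-02])
```

View pics/w6.png

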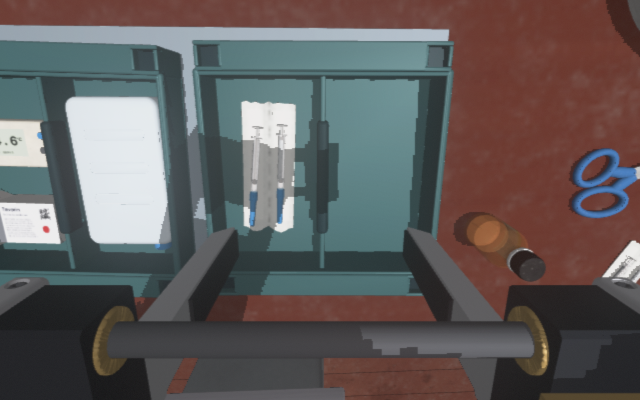

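View pics/c6.png

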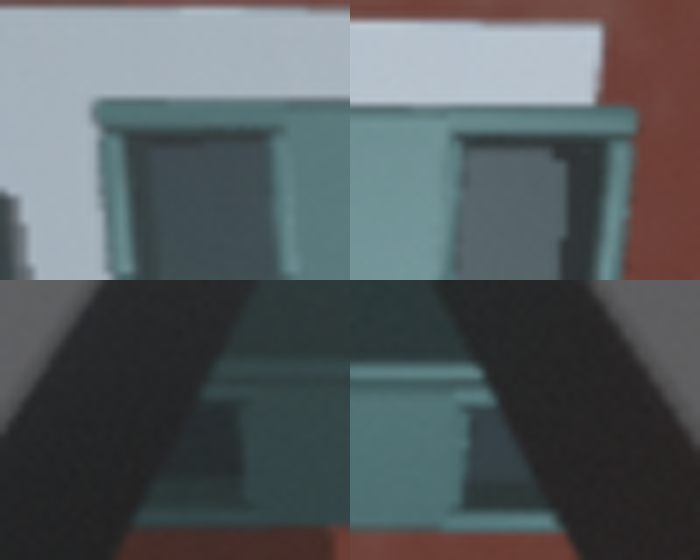

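```bash
python3 - <<'E'
from h import *
from station import get_obs
o=get_obs(); c=cam('wrist',o)
p=np.vstack([uncrop((206,207),7,179,26),uncrop((179,212),7,413,26),uncrop((176,172),7,200,260),uncrop((182,174),7,393,260)])
w=ray(c,p,.069); print(w); x,r=fit(SOCK,w);print(x,r)
# bar ends pixels: (322,122) top end, z .065
print('bar',ray(c,[(322,122)],.065))
B=x; p=B[:2]
for z in (.09,.036): print(rel(o,[p[0],p[1],z],[np.pi,0,B[2]]))
E
```

```text
[[ 0.62136149 -0.04286049  0.069     ]
 [ 0.61150385 -0.25008863  0.069     ]
 [ 0.39045179 -0.03017743  0.069     ]
 [ 0.38077676 -0.24005094  0.069     ]]
[ 0.50102347 -0.14079437 -0.04811124] 0.0012149092877790084
bar [[ 0.55753909 -0.14295957  0.065     ]]
(array([ -0.5,   1.2, 130.9]), array([ 0.0002, -0.0004,  0.0021]))
(array([ -0.5,   1.2, 184.9]), array([ 0.0002, -0.0004,  0.0021]))
```

Tray B relative to the cold tray, from two cameras: dx 12 mm, dy 271 mm, dyaw −0.027, agreeing within 1 mm. The strip edge is at x≈295 and the bar at x≈322, so I'll half-close the fingers before going down.

Emit:
play_rows(
  moves=[
    {"claw": 0.3,"linear": [-0.5,1.5,60],"turn": [0,0,0.002]},
    {"claw": 0.3,"linear": [-0.5,1.5,110],"turn": [0,0,0.002]},
    {"claw": 0.3,"linear": [-0.5,1.5,120],"turn": [0,0,0.002]},
    {"claw": 0.3,"linear": [-0.5,1.5,120],"turn": [0,0,0.002]},
    {"claw": 0.3,"linear": [-0.5,1.5,120],"turn": [0,0,0.002]},
    {"claw": 0.3,"linear": [-0.5,1.5,120],"turn": [0,0,0.002]},
  ],
  force=10,
)

```text
time_s: 14.08
ee_pos: [0.5016, -0.1413, 0.1023]
eef_rot: [3.141, -0.003, -0.048]
force: [-0.5, 1.0, -0.5]
grip_width: 0.0371
```

```bash
python3 - <<'E'
from h import *
from station import get_obs,vision
o=get_obs(); print(repr(o['ee_pos']),repr(o['eef_rot']),o['grip_width'])
a=vision.camera('wrist');cv2.imwrite('pics/w7.png',a)
print(rel(o,[.501,-.1408,.038],[np.pi,0,-.0481]))
E
```

```text
array([ 0.50163381, -0.1412638 ,  0.10234962]) array([ 3.14069693e+00, -2.62238265e-03, -4.78988088e-02]) 0.0370590851986195
(array([-0.8, -0.5, 64.3]), array([ 0.0009, -0.0026,  0.0002]))
```

View pics/w7.png

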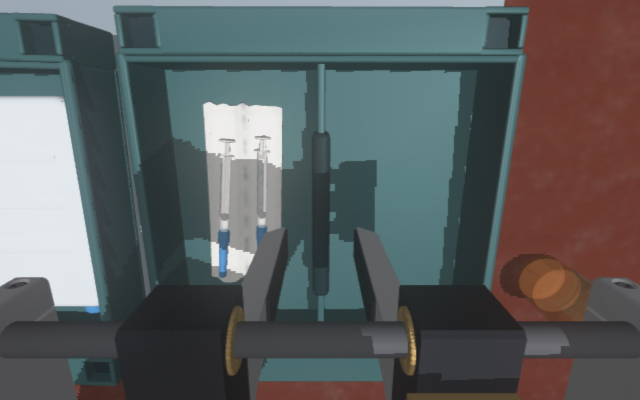

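Emit:
play_rows(
  moves=[
    {"claw": 0.3,"linear": [-0.5,-0.3,30],"turn": [0,-0.003,0]},
    {"claw": 0.3,"linear": [-0.5,-0.3,55],"turn": [0,-0.003,0]},
    {"claw": 0.3,"linear": [-0.5,-0.3,63],"turn": [0,-0.003,0]},
    {"claw": 0.3,"linear": [-0.5,-0.3,64],"turn": [0,-0.003,0]},
    {"claw": 0.05,"linear": [-0.5,-0.3,64],"turn": [0,-0.003,0]},
    {"claw": 0.05,"linear": [-0.5,-0.3,64],"turn": [0,-0.003,0]},
    {"claw": 0.05,"linear": [-0.5,-0.3,64],"turn": [0,-0.003,0]},
    {"claw": 0.05,"linear": [-0.5,-0.3,64],"turn": [0,-0.003,0]},
  ],
  force=20,
)

```text
time_s: 15.12
ee_pos: [0.5015, -0.1411, 0.0387]
eef_rot: [3.14, -0.0, -0.048]
force: [-1.0, 0.4, 6.4]
grip_width: 0.0119
```

Emit:
play_rows(
  moves=[
    {"claw": 0.0,"linear": [0,0,0],"turn": [0,0,0]},
    {"claw": 0.0,"linear": [0,0,0],"turn": [0,0,0]},
    {"claw": 0.0,"linear": [0,0,0],"turn": [0,0,0]},
  ],
  force=60,
)

```text
time_s: 15.5
ee_pos: [0.5015, -0.1411, 0.0388]
eef_rot: [3.14, -0.0, -0.048]
force: [-0.8, 0.3, 3.5]
grip_width: 0.0116
```

Emit:
play_rows(
  moves=[
    {"claw": 0.0,"linear": [0,0,-5],"turn": [0,0,0]},
    {"claw": 0.0,"linear": [0,0,-15],"turn": [0,0,0]},
    {"claw": 0.0,"linear": [0,0,-35],"turn": [0,0,0]},
    {"claw": 0.0,"linear": [0,0,-60],"turn": [0,0,0]},
    {"claw": 0.0,"linear": [0,0,-85],"turn": [0,0,0]},
    {"claw": 0.0,"linear": [0,0,-103],"turn": [0,0,0]},
    {"claw": 0.0,"linear": [0,0,-110],"turn": [0,0,0]},
    {"claw": 0.0,"linear": [0,0,-110],"turn": [0,0,0]},
  ],
  force=60,
)

```text
time_s: 16.5
ee_pos: [0.5014, -0.141, 0.1489]
eef_rot: [3.14, -0.001, -0.048]
force: [-0.3, 0.3, -4.0]
grip_width: 0.0115
```

```bash
python3 - <<'E'
from h import *
from station import get_obs,vision
o=get_obs(); print(o['force'],o['moment'],o['grip_width'])
cv2.imwrite('pics/side8.png',vision.camera('side'))
T=[.5135,.1300]; print(rel(o,[*T,.149],[np.pi,0,-.0481-.027]), rel(o,[.5075,-.0055,.149],[np.pi,0,-.0621]))
E
```

```text
[-0.25266915  0.33903925 -4.02908923] [ 0.01984998 -0.02332842  0.00931548] 0.011483203402441293
(array([  -0.9, -271.2,   -0.4]), array([ 0.0012, -0.0005,  0.0272])) (array([  -0.4, -135.6,   -0.3]), array([ 0.0012, -0.0005,  0.0142]))
```

View pics/side8.png

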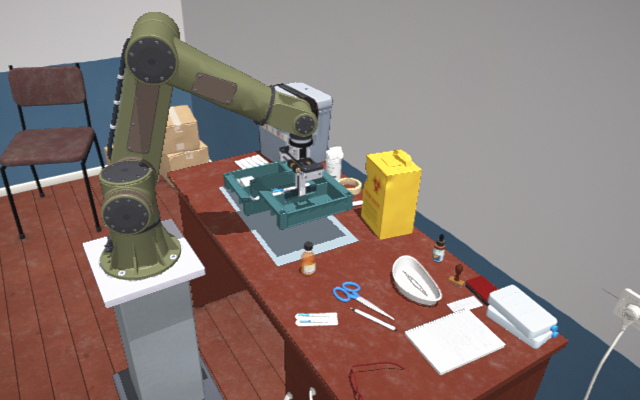

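The tray is lifted and level, still holding its strip. I'll move it over the cold tray.

Emit:
play_rows(
  moves=[
    {"claw": 0.0,"linear": [0,-15,0],"turn": [0,0,0.002]},
    {"claw": 0.0,"linear": [0,-50,0],"turn": [0,0,0.005]},
    {"claw": 0.0,"linear": [0,-95,0],"turn": [0,0,0.009]},
    {"claw": 0.0,"linear": [0,-145,0],"turn": [0,0,0.014]},
    {"claw": 0.0,"linear": [0,-195,0],"turn": [0,0,0.019]},
    {"claw": 0.0,"linear": [0,-235,0],"turn": [0,0,0.023]},
    {"claw": 0.0,"linear": [-1,-260,0],"turn": [0.001,0,0.027]},
    {"claw": 0.0,"linear": [-1,-271,0],"turn": [0.001,0,0.027]},
  ],
  force=60,
)

```text
time_s: 17.55
ee_pos: [0.5125, 0.1316, 0.1475]
eef_rot: [3.142, 0.001, -0.073]
force: [-0.1, -0.6, -4.4]
grip_width: 0.0116
```

Emit:
play_rows(
  moves=[
    {"claw": 0.0,"linear": [0,0,20],"turn": [0,0,0]},
    {"claw": 0.0,"linear": [0,0,20],"turn": [0,0,0]},
    {"claw": 0.0,"linear": [0,0,20],"turn": [0,0,0]},
  ],
  force=60,
)

```text
time_s: 17.92
ee_pos: [0.5127, 0.1312, 0.128]
eef_rot: [3.141, 0.001, -0.074]
force: [0.5, 0.9, -4.8]
grip_width: 0.0113
```

```bash
python3 - <<'E'
from h import *
from station import get_obs,vision
o=get_obs(); print(o['ee_pos'],o['eef_rot'],o['force'])
a=vision.camera('top'); cv2.imwrite('pics/top9.png',a)
cv2.imwrite('pics/w9.png',vision.camera('wrist'))
cv2.imwrite('pics/c9.png',cv2.resize(a[145:265,195:315],None,fx=5,fy=5,interpolation=cv2.INTER_CUBIC))
s=vision.camera('side'); cv2.imwrite('pics/s9.png',cv2.resize(s[140:260,190:350],None,fx=5,fy=5,interpolation=cv2.INTER_CUBIC))
E
```

```text
[0.51272797 0.13123975 0.12798126] [ 3.14148821e+00  1.17099024e-03 -7.37339794e-02] [ 0.54636547  0.91130092 -4.82262864]
```

View pics/c9.png

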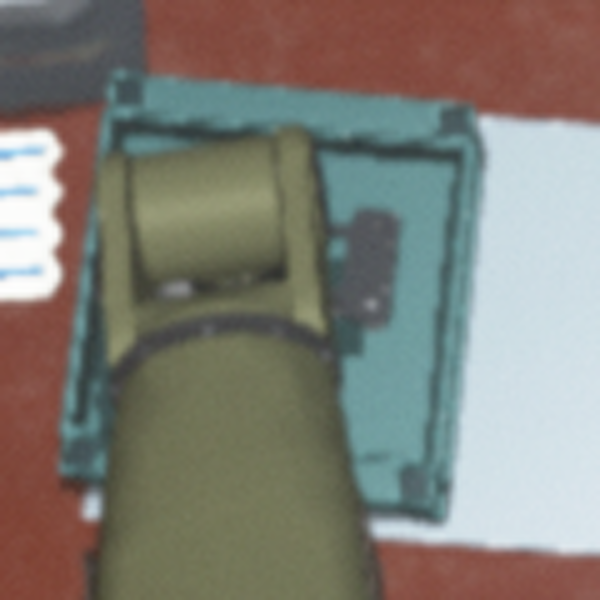

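View pics/w9.png

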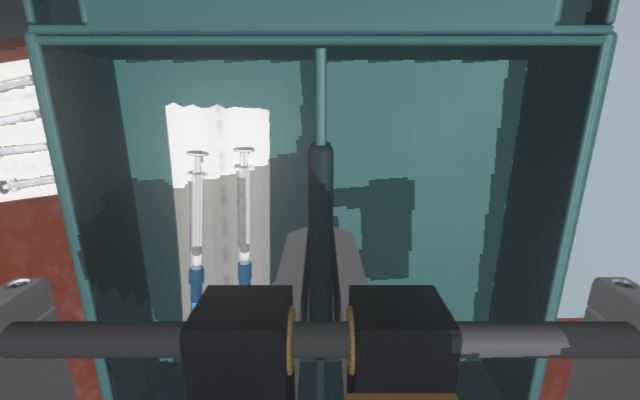

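View pics/s9.png

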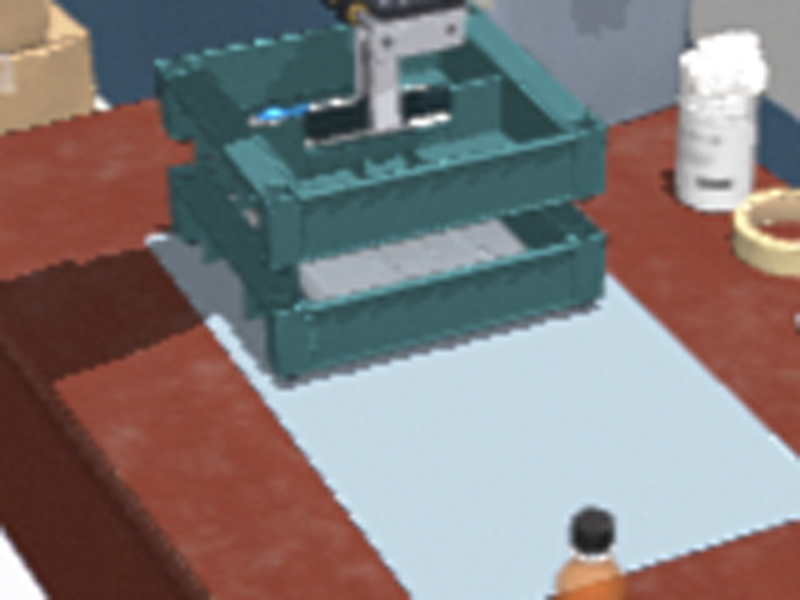

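```bash
python3 - <<'E'
from h import *
from station import get_obs
o=get_obs()
c=cam('top'); w=ray(c,uncrop([(126,90),(457,121),(80,450),(413,481)],5,195,145),.1583); x,r=fit(SOCK,w); print(w,x,r, 'vs',COLD)
# fit incl sides
E
```

```text
[[0.63571437 0.22809895 0.1583    ]
 [0.61921122 0.01432602 0.1583    ]
 [0.40319436 0.24434385 0.1583    ]
 [0.38762242 0.03510419 0.1583    ]] [ 0.51143559  0.13046825 -0.07783891] 0.0012071935703679517 vs (0.5106, 0.1275, -0.0763)
```

```bash
python3 - <<'E'
import cv2,numpy as np
a=cv2.imread('pics/s9.png'); 
print(a.shape)
t=np.hstack([a[160:400,220:420],a[90:330,500:700]])
cv2.imwrite('pics/c10.png',cv2.resize(t,None,fx=2,fy=2,interpolation=cv2.INTER_CUBIC))
E
```

```text
(600, 800, 3)
```

View pics/c10.png

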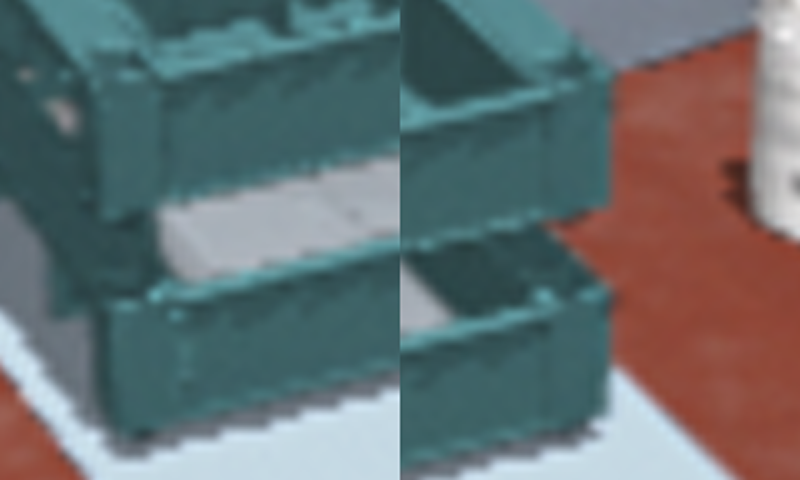

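```bash
python3 - <<'E'
from h import *
c=cam('side')
for nm,t in (('aligned',COLD),('y+3',(COLD[0],COLD[1]+.003,COLD[2])),('x+3',(COLD[0]+.003,COLD[1],COLD[2]))):
  for k in ((-.13,-.118),(.13,-.118)):
    print(nm,k,(proj(c,[[*t2w(t,k),.1583]])-proj(c,[[*t2w(COLD,k),.069]])).round(2))
E
```

```text
aligned (-0.13, -0.118) [[ -1.28 -22.39]]
aligned (0.13, -0.118) [[  0.52 -21.54]]
y+3 (-0.13, -0.118) [[ -1.66 -22.77]]
y+3 (0.13, -0.118) [[  0.09 -21.88]]
x+3 (-0.13, -0.118) [[ -0.47 -22.6 ]]
x+3 (0.13, -0.118) [[  1.23 -21.73]]
```

Both cameras agree the held tray sits about 2 mm too far in +y, with yaw good. I'll correct that and lower in steps, watching the force.

Emit:
play_rows(
  moves=[
    {"claw": 0.0,"linear": [0.4,2.2,0],"turn": [0,0,0]},
    {"claw": 0.0,"linear": [0.4,2.2,10],"turn": [0,0,0]},
    {"claw": 0.0,"linear": [0.4,2.2,18],"turn": [0,0,0]},
    {"claw": 0.0,"linear": [0.4,2.2,22],"turn": [0,0,0]},
    {"claw": 0.0,"linear": [0.4,2.2,25],"turn": [0,0,0]},
    {"claw": 0.0,"linear": [0.4,2.2,25],"turn": [0,0,0]},
  ],
  force=60,
)

```text
time_s: 18.82
ee_pos: [0.513, 0.1291, 0.103]
eef_rot: [-3.142, 0.001, -0.074]
force: [0.1, -0.0, -3.8]
grip_width: 0.0117
```

Emit:
play_rows(
  moves=[
    {"claw": 0.0,"linear": [0,0,1.5],"turn": [0,0,0]},
    {"claw": 0.0,"linear": [0,0,3],"turn": [0,0,0]},
    {"claw": 0.0,"linear": [0,0,4],"turn": [0,0,0]},
    {"claw": 0.0,"linear": [0,0,4],"turn": [0,0,0]},
  ],
  force=60,
)

```text
time_s: 19.32
ee_pos: [0.513, 0.1291, 0.0989]
eef_rot: [-3.142, 0.001, -0.074]
force: [-0.4, -0.4, -4.3]
grip_width: 0.0117
```

No resistance, and the lugs are about 6 mm into the sockets.

Emit:
play_rows(
  moves=[
    {"claw": 0.0,"linear": [0,0,1.5],"turn": [0,0,0]},
    {"claw": 0.0,"linear": [0,0,2.5],"turn": [0,0,0]},
    {"claw": 0.0,"linear": [0,0,3.2],"turn": [0,0,0]},
    {"claw": 0.0,"linear": [0,0,3.2],"turn": [0,0,0]},
  ],
  force=60,
)

```text
time_s: 19.82
ee_pos: [0.513, 0.1291, 0.0957]
eef_rot: [-3.142, 0.001, -0.074]
force: [-0.0, -0.5, -3.8]
grip_width: 0.0115
```

Emit:
play_rows(
  moves=[
    {"claw": 0.0,"linear": [0,0,0.6],"turn": [0,0,0]},
    {"claw": 0.0,"linear": [0,0,1.2],"turn": [0,0,0]},
    {"claw": 0.0,"linear": [0,0,1.2],"turn": [0,0,0]},
  ],
  force=60,
)

```text
time_s: 20.2
ee_pos: [0.5132, 0.1292, 0.095]
eef_rot: [-3.141, 0.0, -0.074]
force: [-2.5, -0.5, 3.4]
grip_width: 0.0113
```

Contact at z=0.095, against an expected 0.0952, so it is seated. I'll release, opening the fingers only partway.

Emit:
play_rows(
  moves=[
    {"claw": 0.1,"linear": [0,0,-0.2],"turn": [0,0,0]},
    {"claw": 0.2,"linear": [0,0,-0.2],"turn": [0,0,0]},
    {"claw": 0.25,"linear": [0,0,-0.2],"turn": [0,0,0]},
    {"claw": 0.25,"linear": [0,0,-0.2],"turn": [0,0,0]},
    {"claw": 0.25,"linear": [0,0,-10],"turn": [0,0,0]},
    {"claw": 0.25,"linear": [0,0,-40],"turn": [0,0,0]},
    {"claw": 0.25,"linear": [0,0,-90],"turn": [0,0,0]},
    {"claw": 1,"linear": [0,40,-130],"turn": [0,0,0]},
  ],
  force=10,
)

```text
time_s: 21.2
ee_pos: [0.5103, 0.0901, 0.2275]
eef_rot: [-3.141, -0.001, -0.071]
force: [1.2, -0.2, -0.6]
grip_width: 0.0304
```

```bash
python3 - <<'E'
from h import *
from station import get_obs,vision
o=get_obs(); print(o['ee_pos'],o['eef_rot'],o['qpos'],o['grip_width'])
cv2.imwrite('pics/w11.png',vision.camera('wrist'))
s=vision.camera('side'); cv2.imwrite('pics/s11.png',cv2.resize(s[140:260,190:350],None,fx=5,fy=5,interpolation=cv2.INTER_CUBIC))
print(rel(o,[.408,-.335,.21],[np.pi,0,-.5]))
E
```

```text
[0.5103259  0.0900718  0.22751934] [-3.14090320e+00 -1.36785330e-03 -7.08578241e-02] [1.03782224e-01 2.10927359e-01 1.58050614e+00 4.52414313e-04
 1.34869233e+00 1.74533657e+00] 0.030409935659544057
(array([-72. , 431.3,  17.1]), array([-0.001 , -0.0012,  0.4291]))
```

View pics/s11.png

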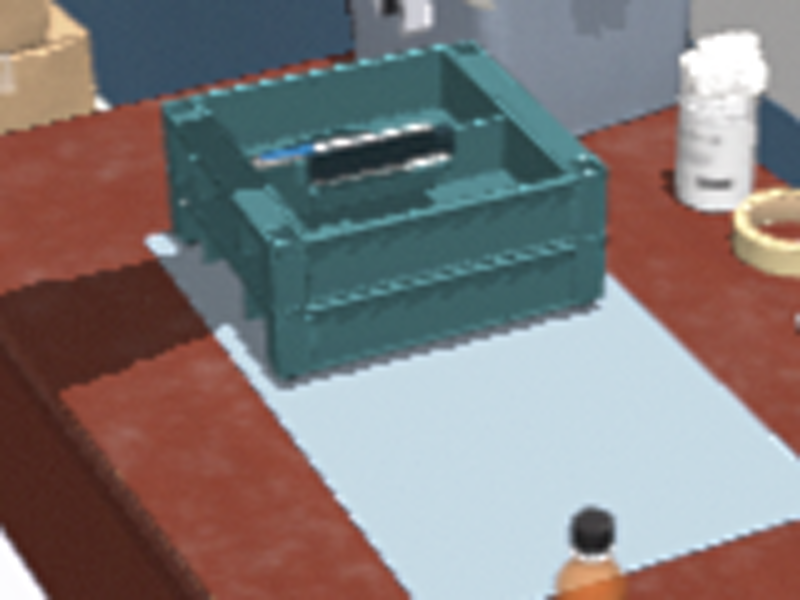

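View pics/w11.png

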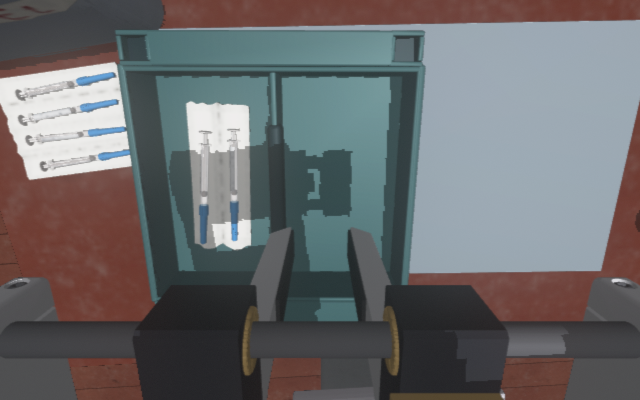

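The upper tray is flush with the lower one on all sides, strip in place. Now the bottle.

```bash
python3 - <<'E'
from h import *
from station import get_obs,vision
o=get_obs()
print(rel(o,[.4105,-.3375,.215],[np.pi,0,1.5]))
E
```

```text
(array([-68.9, 431.2,  14.1]), array([ 0.0049, -0.0065, -1.5753]))
```

Emit:
play_rows(
  moves=[
    {"claw": 1,"linear": [-9,60,0],"turn": [0,0,-0.18]},
    {"claw": 1,"linear": [-18,115,0],"turn": [0,0,-0.36]},
    {"claw": 1,"linear": [-27,170,0],"turn": [0,0,-0.54]},
    {"claw": 1,"linear": [-36,225,3],"turn": [0,0,-0.72]},
    {"claw": 1,"linear": [-45,280,6],"turn": [0,0,-0.9]},
    {"claw": 1,"linear": [-54,330,9],"turn": [0,0,-1.08]},
    {"claw": 1,"linear": [-62,380,12],"turn": [0,0,-1.26]},
    {"claw": 1,"linear": [-68,420,14],"turn": [0,0,-1.42]},
  ],
  force=20,
)

```text
time_s: 22.3
ee_pos: [0.4115, -0.328, 0.2149]
eef_rot: [3.135, -0.003, 1.275]
force: [-0.5, 0.7, 0.2]
grip_width: 0.0938
```

```bash
python3 - <<'E'
from h import *
from station import get_obs,vision
o=get_obs()
print(o['ee_pos'],rel(o,[.4105,-.3375,.215],[np.pi,0,1.5]))
E
```

```text
[ 0.41153192 -0.32795518  0.21487466] (array([-9.4,  1.8, -0.1]), array([ 0.0068, -0.0021, -0.2247]))
```

Emit:
play_rows(
  moves=[
    {"claw": 1,"linear": [-9,2,0],"turn": [0,0,-0.18]},
    {"claw": 1,"linear": [-9,2,0],"turn": [0.006,-0.002,-0.225]},
    {"claw": 1,"linear": [-9,2,0],"turn": [0.006,-0.002,-0.225]},
    {"claw": 1,"linear": [-9,2,0],"turn": [0.006,-0.002,-0.225]},
  ],
  force=20,
)

```text
time_s: 22.8
ee_pos: [0.411, -0.3368, 0.2149]
eef_rot: [3.141, -0.0, 1.5]
force: [0.5, -0.3, -0.2]
grip_width: 0.0936
```

```bash
python3 - <<'E'
from h import *
from station import get_obs,vision
o=get_obs(); print(o['ee_pos'],o['eef_rot'])
cv2.imwrite('pics/w12.png',vision.camera('wrist'))
c=cam('wrist',o); print(proj(c,[[.4105,-.3375,.108],[.4105,-.3375,.0],[.4105,-.3375,.065]]).round())
a=vision.camera('top');cv2.imwrite('pics/c12.png',cv2.resize(a[150:270,195:315],None,fx=5,fy=5,interpolation=cv2.INTER_CUBIC))
E
```

```text
[ 0.41099094 -0.33682692  0.21485491] [ 3.14065597e+00 -7.14471022e-05  1.49955638e+00]
[[321. 195.]
 [321. 170.]
 [321. 183.]]
```

View pics/w12.png

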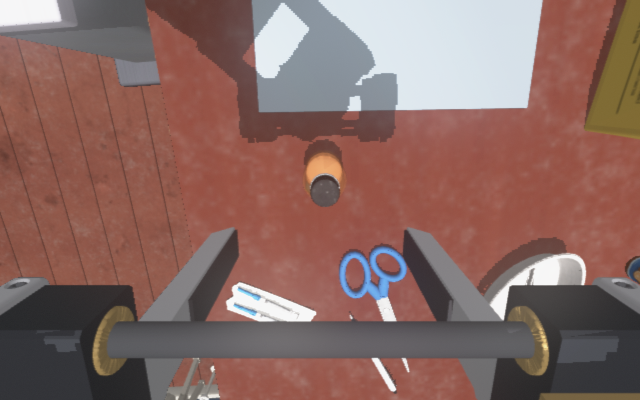

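View pics/c12.png

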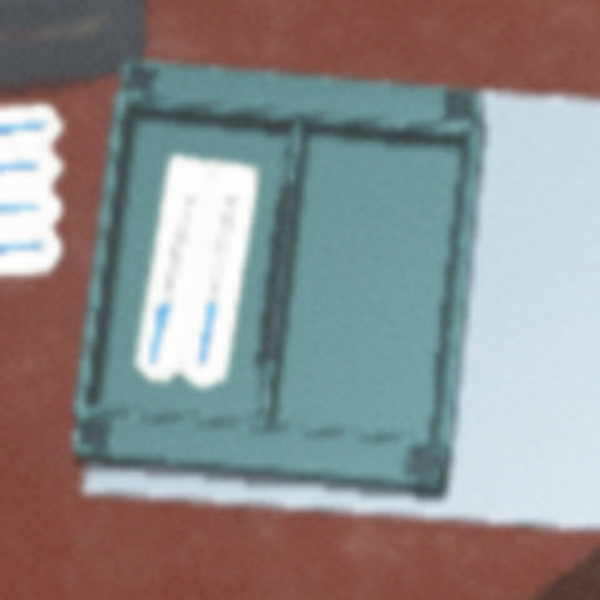

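The cap is at (324,191), about 2 mm off the tool axis, and the amber body sits below it. The fingers straddle it freely, so I'll descend.

Emit:
play_rows(
  moves=[
    {"claw": 1,"linear": [1,2,50],"turn": [0,0,0]},
    {"claw": 1,"linear": [1,2,105],"turn": [0,0,0]},
    {"claw": 1,"linear": [1,2,155],"turn": [0,0,0]},
    {"claw": 1,"linear": [1,2,180],"turn": [0,0,0]},
    {"claw": 0.6,"linear": [1,2,185],"turn": [0,0,0]},
    {"claw": 0.4,"linear": [1,2,185],"turn": [0,0,0]},
    {"claw": 0.2,"linear": [1,2,185],"turn": [0,0,0]},
    {"claw": 0.2,"linear": [1,2,185],"turn": [0,0,0]},
  ],
  force=15,
)

```text
time_s: 23.9
ee_pos: [0.4135, -0.3363, 0.0308]
eef_rot: [3.139, 0.001, 1.5]
force: [-0.5, -0.2, -0.8]
grip_width: 0.0576
```

Emit:
play_rows(
  moves=[
    {"claw": 0.2,"linear": [0,0,0],"turn": [0,0,0]},
    {"claw": 0.2,"linear": [0,0,0],"turn": [0,0,0]},
    {"claw": 0.2,"linear": [0,0,0],"turn": [0,0,0]},
  ],
  force=30,
)

```text
time_s: 24.28
ee_pos: [0.4138, -0.3365, 0.0314]
eef_rot: [3.139, 0.001, 1.5]
force: [-0.9, 0.5, 6.0]
grip_width: 0.0451
```

Emit:
play_rows(
  moves=[
    {"claw": 0.2,"linear": [0,0,-5],"turn": [0,0,0]},
    {"claw": 0.2,"linear": [0,0,-30],"turn": [0,0,0]},
    {"claw": 0.2,"linear": [0,0,-75],"turn": [0,0,0]},
    {"claw": 0.2,"linear": [0,0,-120],"turn": [0,0,0]},
    {"claw": 0.2,"linear": [0,0,-160],"turn": [0,0,0]},
    {"claw": 0.2,"linear": [0,0,-180],"turn": [0,0,0]},
    {"claw": 0.2,"linear": [0,0,-185],"turn": [0,0,0]},
  ],
  force=30,
)

```text
time_s: 25.15
ee_pos: [0.4134, -0.3364, 0.2174]
eef_rot: [3.138, 0.003, 1.5]
force: [0.2, 0.5, -1.8]
grip_width: 0.0456
```

```bash
python3 - <<'E'
from h import *
from station import get_obs,vision
o=get_obs(); print(o['ee_pos'],o['eef_rot'],o['grip_width'])
p=t2w((.513,.129,-.0745),(0,-.06)); print(p)
print(rel(o,[*p,.215],[np.pi,0,1.4963]))
E
```

```text
[ 0.41342584 -0.33636776  0.21742675] [3.13750291e+00 2.56448971e-03 1.49994949e+00] 0.045631797079323855
[0.50853413 0.06916643]
(array([411.3,  66.2,   1.6]), array([0.0041, 0.0026, 0.0037]))
```

Emit:
play_rows(
  moves=[
    {"claw": 0.2,"linear": [20,3,0],"turn": [0,0,0]},
    {"claw": 0.2,"linear": [70,11,0],"turn": [0,0,0]},
    {"claw": 0.2,"linear": [125,20,0],"turn": [0,0,0]},
    {"claw": 0.2,"linear": [180,29,0],"turn": [0.002,0.001,0.002]},
    {"claw": 0.2,"linear": [235,38,0],"turn": [0.002,0.001,0.002]},
    {"claw": 0.2,"linear": [290,47,0],"turn": [0.004,0.002,0.004]},
    {"claw": 0.2,"linear": [340,55,0],"turn": [0.004,0.002,0.004]},
    {"claw": 0.2,"linear": [380,61,0],"turn": [0.004,0.002,0.004]},
  ],
  force=30,
)

```text
time_s: 26.15
ee_pos: [0.5004, 0.0413, 0.2155]
eef_rot: [-3.14, 0.001, 1.497]
force: [0.5, -0.0, -1.7]
grip_width: 0.0455
```

```bash
python3 - <<'E'
from h import *
from station import get_obs,vision
o=get_obs(); print(o['ee_pos'],o['eef_rot'],o['grip_width'])
p=t2w((.513,.129,-.0745),(0,-.06)); print(p)
print(rel(o,[*p,.215],[np.pi,0,1.4963]))
E
```

```text
[0.50039716 0.04128523 0.21553327] [-3.13983332e+00  5.61707551e-04  1.49736495e+00] 0.04551312664411481
[0.50853413 0.06916643]
(array([28.4,  6.1,  0.5]), array([-0.0018,  0.0006,  0.0011]))
```

Emit:
play_rows(
  moves=[
    {"claw": 0.2,"linear": [20,4,0],"turn": [-0.001,0,0]},
    {"claw": 0.2,"linear": [28,6,0],"turn": [-0.001,0,0]},
    {"claw": 0.2,"linear": [28,6,0],"turn": [-0.001,0,0]},
  ],
  force=30,
)

```text
time_s: 26.52
ee_pos: [0.508, 0.069, 0.2149]
eef_rot: [-3.14, 0.001, 1.498]
force: [0.0, 0.2, -1.6]
grip_width: 0.0453
```

```bash
python3 - <<'E'
from h import *
from station import get_obs,vision
o=get_obs(); print(o['ee_pos'],o['eef_rot'])
cv2.imwrite('pics/w13.png',vision.camera('wrist'))
s=vision.camera('side'); cv2.imwrite('pics/s13.png',cv2.resize(s[120:240,190:350],None,fx=5,fy=5,interpolation=cv2.INTER_CUBIC))
E
```

```text
[0.508017   0.06897626 0.21494158] [-3.13980313e+00  7.74337436e-04  1.49798062e+00]
```

View pics/w13.png

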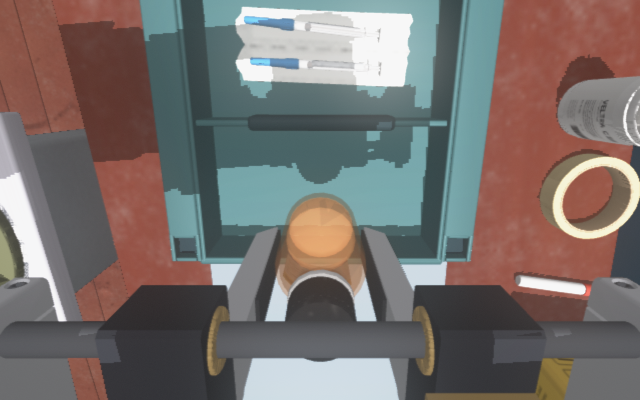

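View pics/s13.png

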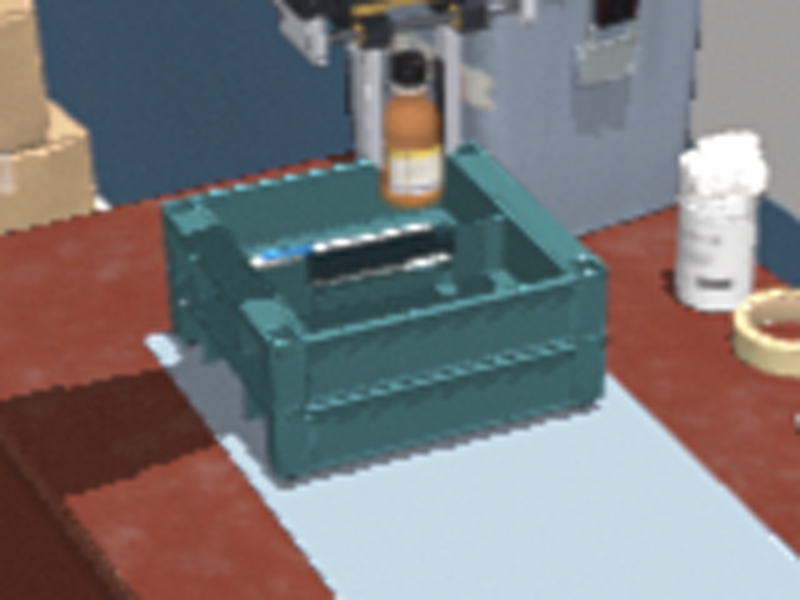

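The bottle hangs upright above the empty compartment. I'll lower it.

Emit:
play_rows(
  moves=[
    {"claw": 0.2,"linear": [0,0,30],"turn": [0,0,0]},
    {"claw": 0.2,"linear": [0,0,65],"turn": [0,0,0]},
    {"claw": 0.2,"linear": [0,0,90],"turn": [0,0,0]},
    {"claw": 0.2,"linear": [0,0,102],"turn": [0,0,0]},
    {"claw": 0.2,"linear": [0,0,107],"turn": [0,0,0]},
    {"claw": 0.2,"linear": [0,0,108.5],"turn": [0,0,0]},
    {"claw": 0.2,"linear": [0,0,108.5],"turn": [0,0,0]},
  ],
  force=30,
)

```text
time_s: 27.5
ee_pos: [0.5084, 0.0681, 0.1074]
eef_rot: [-3.141, 0.001, 1.497]
force: [-0.6, -0.3, -2.0]
grip_width: 0.045
```

Emit:
play_rows(
  moves=[
    {"claw": 0.2,"linear": [0,0,1],"turn": [0,0,0]},
    {"claw": 0.2,"linear": [0,0,1.5],"turn": [0,0,0]},
    {"claw": 0.2,"linear": [0,0,1.5],"turn": [0,0,0]},
  ],
  force=30,
)

```text
time_s: 27.88
ee_pos: [0.5084, 0.0681, 0.106]
eef_rot: [-3.142, 0.001, 1.497]
force: [-0.4, 0.4, -1.7]
grip_width: 0.0453
```

Emit:
play_rows(
  moves=[
    {"claw": 0.2,"linear": [0,0,0.7],"turn": [0,0,0]},
    {"claw": 0.2,"linear": [0,0,1.4],"turn": [0,0,0]},
    {"claw": 0.2,"linear": [0,0,1.4],"turn": [0,0,0]},
  ],
  force=30,
)

```text
time_s: 28.25
ee_pos: [0.5083, 0.0681, 0.1045]
eef_rot: [-3.141, 0.001, 1.497]
force: [0.5, 0.0, -0.8]
grip_width: 0.0449
```

Emit:
play_rows(
  moves=[
    {"claw": 0.2,"linear": [0,0,0.8],"turn": [0,0,0]},
    {"claw": 0.2,"linear": [0,0,0.8],"turn": [0,0,0]},
  ],
  force=30,
)

```text
time_s: 28.5
ee_pos: [0.5085, 0.0681, 0.1041]
eef_rot: [3.141, 0.001, 1.497]
force: [-1.8, 0.1, 3.6]
grip_width: 0.0457
```

The force reversed, so the bottle is resting on the floor. I'll release it, then go straight up and clear.

Emit:
play_rows(
  moves=[
    {"claw": 0.55,"linear": [0,0,-0.4],"turn": [0,0,0]},
    {"claw": 0.75,"linear": [0,0,-0.4],"turn": [0,0,0]},
    {"claw": 0.75,"linear": [0,0,-0.4],"turn": [0,0,0]},
    {"claw": 0.75,"linear": [0,0,-10],"turn": [0,0,0]},
    {"claw": 0.75,"linear": [0,0,-40],"turn": [0,0,0]},
    {"claw": 0.75,"linear": [0,0,-90],"turn": [0,0,0]},
    {"claw": 0.75,"linear": [0,0,-140],"turn": [0,0,0]},
  ],
  force=10,
)

```text
time_s: 29.38
ee_pos: [0.5082, 0.0682, 0.2462]
eef_rot: [3.141, 0.001, 1.497]
force: [-0.7, -1.0, 0.4]
grip_width: 0.0704
```

Emit:
play_rows(
  moves=[
    {"claw": 0.75,"linear": [-60,0,0],"turn": [0,0,0]},
    {"claw": 0.75,"linear": [-120,0,0],"turn": [0,0,0]},
    {"claw": 0.75,"linear": [-180,0,0],"turn": [0,0,0]},
    {"claw": 0.75,"linear": [-240,0,0],"turn": [0,0,0]},
    {"claw": 0.75,"linear": [-300,0,0],"turn": [0,0,0]},
    {"claw": 0.75,"linear": [-300,0,0],"turn": [0,0,0]},
  ],
)

```text
time_s: 30.12
ee_pos: [0.4851, -0.2342, 0.2466]
eef_rot: [3.141, 0.001, 1.492]
force: [-0.0, 0.3, -0.4]
grip_width: 0.0698
```

```bash
python3 - <<'E'
from h import *
from station import get_obs,vision
o=get_obs(); print(o['time_s'],o['ee_pos'],o['force'])
s=vision.camera('side'); cv2.imwrite('pics/s14.png',cv2.resize(s[120:240,190:350],None,fx=5,fy=5,interpolation=cv2.INTER_CUBIC))
a=vision.camera('top'); cv2.imwrite('pics/top14.png',a)
cv2.imwrite('pics/c14.png',cv2.resize(a[150:270,195:315],None,fx=5,fy=5,interpolation=cv2.INTER_CUBIC))
E
```

```text
30.125 [ 0.48511884 -0.23415685  0.24663213] [-0.03330128  0.32419688 -0.39005075]
```

View pics/s14.png

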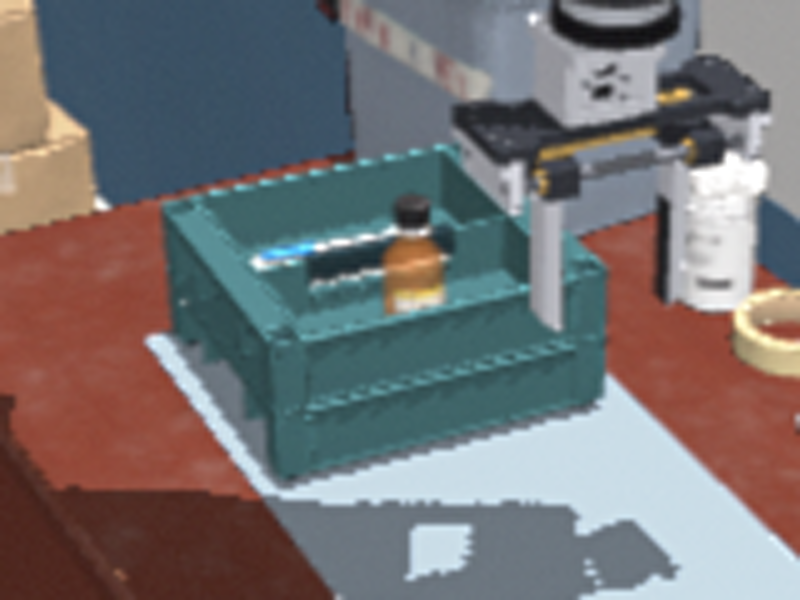

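View pics/c14.png

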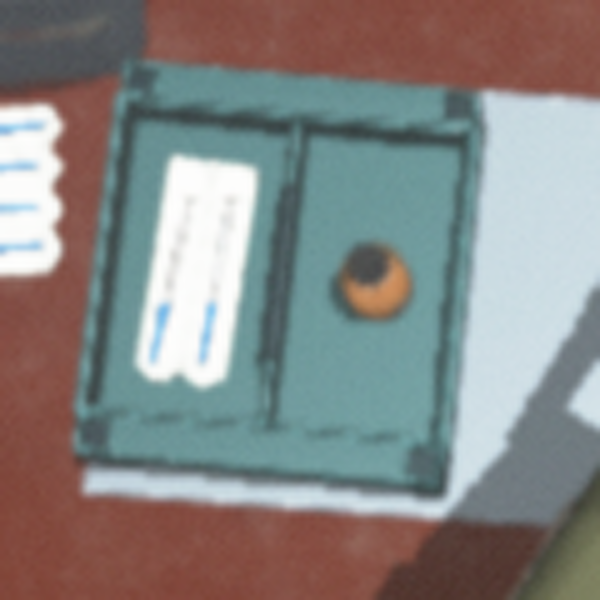

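View pics/top14.png

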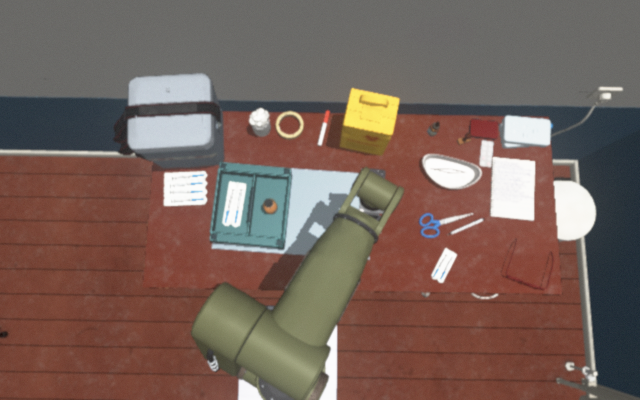

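The stack is flush, the bottle stands upright in the empty compartment at (268,206), and the bystanders look unmoved. Before handing in, I'll check the upper tray's pose numerically: its socket centres are at (145,79), (459,105), (94,432) and (424,459) in the crop.

```bash
python3 - <<'E'
from h import *
from station import hand_in
c=cam('top'); x,r=fit(SOCK,ray(c,uncrop([(145,79),(459,105),(94,432),(424,459)],5,195,150),.1255)); print(x,r,COLD)
print(hand_in())
E
```

```text
[ 0.51158363  0.12710725 -0.07159272] 0.0011811397624385796 (0.5106, 0.1275, -0.0763)
the job is handed in; nothing more can be done
None
```

The desk is packed and the job is handed in, at about 30 s of the 72 s allowed. No verdict was reported.

- **Lower tray:** I laid the temperature logger and the vial carton flat side by side in the empty compartment beside the cold pack. The wrist picture showed both flat. Once the upper tray was on, they could no longer be seen.
- **Upper tray:** I lifted the syringe tray by its grip bar and set it on top. It made contact at tool height 0.095 m, against 0.0952 m expected for fully seated lugs. The last picture puts its centre about 1 mm and 0.005 rad from where I first measured the lower tray, and both side walls look flush.
- **Bottle:** I carried the amber bottle upright and stood it in the empty compartment of the upper tray. It is released and standing in the last pictures.
- **Rest of the desk:** The tape roll and the wide syringe strip look unmoved in the last top view. The arm is clear of everything.

The wrist and top cameras disagreed by about 2 to 5 mm in absolute position. For the stacking I used the offset between the two trays, where the cameras agreed within 1 mm. I then corrected 2.2 mm in y before lowering, which the top view showed and the side view roughly supported.

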